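# Row up the soles and load the heel press

### The arm

A 7-joint arm with a two-finger parallel gripper is mounted at the origin on the work surface. World frame = base frame: x ahead of the robot, y to its left, z up, the work surface at z = 0. Lengths are in m, angles in rad, forces in N, time in s.
With the tool pointing down it reaches from about 0.4 to 0.85 m from the base axis. Payload 4.5 kg.
Tool frame: the origin (TCP) lies midway between the tips of the shut fingers; the grasp point (between the pads) lies 19 mm behind it; z points along the fingers, y is the direction in which the jaws open and shut (so a half turn about z gives the same grasp; the last joint's range is limited). The gripper opens to 88 mm and grips with 3 to 60 N. Pads are 18 mm wide; open, the fingers measure 123 mm over their backs; the gripper's body (75 mm by 187 mm) begins 45 mm behind the grasp point.
Start: joints at [1.374, 0.689, -0.195, 1.565, 0.157, 0.902, -0.215], TCP at [0.143, -0.608, 0.239] pointing down, gripper open.
Joint ranges: [-3.01, 3.01], [-0.46, 2.08], [-1.47, 1.51], [0.13, 2.56], [-1, 4.14], [0.04, 2.09], [-2.66, 2.66]. Speed limits (rad/s): [2.57, 2.57, 3.14, 3.14, 3.14, 3.14, 3.14].

### API

Orientations are given as a unit quaternion [x, y, z, w].
In Python, from plant import get_state, snapshot, finish_job, find_in gives the robot as it stands.
- The arm moves only by the shell command python3 -m creep 'ROWS' [OPENING] [FORCE]. ROWS is JSON, one flat list of numbers, 6 for each row, row after row: the shift along the tool's x, y, z in mm, then the turn, a rotation vector about the tool's x, y, z in degrees. In form: [tx, ty, tz, wx, wy, wz, tx, ty, tz, wx, wy, wz, ...]. A call has 1 to 5 rows; each row shifts and turns the pose as measured when the row begins, along the tool's axes as they then stand; what a row does not reach is not made up. A row lasts 1/12 s, in which the tool goes at most 41.7 mm and 7.16 degrees, less where a joint would pass 70% of its speed; a pose out of reach is approached as far as the arm can. A call is refused whole if a number of a shift passes 41.7 or a number of a turn 7.16, either way. A call with a gripper value outside its range is refused whole. OPENING is the finger opening in mm, from 0 to 88.1, set as the call begins (- or left out, the last holds). The fingers move at their own pace and stop on an object; FORCE is the grip in N (left out, the last holds). Time passes only in rows, so rows that do not move let the fingers close. It gives the time, the measured TCP pose, the force and the opening at its end, in the units of the state.
- get_state(): the state, without advancing time (a new reading comes with each control period).
- snapshot(name): name is "scene" or "top" or "wrist"; returns a dict with "color" (480x640x3 uint8, red, green, blue), "intrinsics" (3x3 intrinsics, pixels), "extrinsics" (4x4, takes a point from world to camera coordinates). Camera axes: x right, y down, z forward; pixel columns grow to the right and rows downward; lengths in m; the calibration is good to about 2 mm. A picture is of the moment at which its call begins. There is no depth.
- finish_job(): hands the job in, once; it reports no verdict.
Trained networks look in the newest picture that a camera, given by its name, has taken for a name from the list of things; names that differ only in an ending like _2 or _b are one class to them, and where a whole thing is asked for, a point or a joint stands for the part that bears it (a point fixed in the world has none). Each returns a list of dicts, best first, with "score" (0 to 1); they miss things now and then, are a little off and sometimes report something else, mostly with a low value. They report only what shows in the picture. A call takes as long as a camera call. They do not tell look-alikes from the thing itself.
- find_in(thing, camera): "xy" ([column, row] in pixels, amid what is visible of it).
The state is a dict: "clock": time; "q": joint angles; "qd": joint speeds; "joint_torque": joint torques, N m; "tool_pos": TCP position; "eef_rot": TCP orientation; "contact_force": force on the tool from outside, world axes, zero at the start; "moment": the same for the moment, N m; "opening": opening from 0.0 (shut) to 1.0 (fully open).
Only numpy, scipy, OpenCV 4.12 (cv2) and the standard library are available. Lean on these libraries where they do the work, as an engineer would, in place of code of your own. Each camera call takes 0.05 s, during which the arm holds its last target.

### The job

Load the heel press: swing the presser bar up out of the way, nudge the soles that are on the plate into a straight row, each on a white line of its own with its heel up to the fence and pointing straight along the line, and drop one red cushion plug into the heel pocket of each, fully home. Then lower the bar fully down onto the plugs; leave the spare plugs at the side, off the press, and do not disturb the hammer or the glue tin.

Things in the scene. Friction and masses are not known exactly. Their poses are not given: they have to be found in the camera images.
- press: fixed green plate, 300 (x) x 400 (y) x 20 mm thick. Origin: centre of its underside; x away from the robot, z up. Aluminium fence 20 mm high across it, face at x = +75. Four white lines 95 mm apart run along x up to the fence, a red tick on the fence at each: the four places. Hinge lugs, to 72 mm high, at x = +120, y = +-168
- mark1 (a point): where the heel centre (origin) of a sole belongs at place 1: on the plate's top, on white line 1 counted from -y, 25 mm in front of the fence face, so that the heel's back is about 1 mm off it; axes as the press
- mark2 (a point): where the heel centre (origin) of a sole belongs at place 2: on the plate's top, on white line 2 counted from -y, 25 mm in front of the fence face, so that the heel's back is about 1 mm off it; axes as the press
- mark3 (a point): where the heel centre (origin) of a sole belongs at place 3: on the plate's top, on white line 3 counted from -y, 25 mm in front of the fence face, so that the heel's back is about 1 mm off it; axes as the press
- mark4 (a point): where the heel centre (origin) of a sole belongs at place 4: on the plate's top, on white line 4 counted from -y, 25 mm in front of the fence face, so that the heel's back is about 1 mm off it; axes as the press
- bar (a joint): angle of the steel presser bar (rad): 0 fully down, grows as its front swings up and away, to 1.9. Stiff hinge: stays where left; 7 N at the handle lifts it, 2 N lowers it. The bar (24 x 376 x 12 mm) is 70 mm from the hinge, with four black feet 18 mm wide, one per mark; down, they end 20 mm above the plate, on top of seated plugs. At 1.7 they point to the robot, 30 mm beyond the fence
- bar_hinge (a point): middle of the bar's hinge axis, which runs along the press's y, 62 mm above the press's underside and 45 mm beyond the fence face
- bar_handle (a point): middle of the bar's red handle: a round rod 12 mm thick, 110 mm long along the press's y, 140 mm from the hinge axis. Bar down, it is level with the hinge (62 mm above the press's underside), 95 mm on the robot's side of the fence face, 58 mm from the bar's near edge. Its two 10 mm stems are 55 mm from this point, at its ends
- sole1: loose tan cork shoe sole, brown tread, 136 mm long, 16 thick, 90 g; 3 or 4 are present, others None. Origin: underside, heel centre; z up, toe to -x. In mm along x: round heel 48 wide, back edge +24; waist with straight sides 40 apart from -15 to -60; forefoot 56 wide at -80; toe tip -112. Heel pocket from the top: centred on the origin, round, 29 wide, 10 deep, floor 6 above the underside
- sole2: loose tan cork shoe sole, brown tread, 136 mm long, 16 thick, 90 g; 3 or 4 are present, others None. Origin: underside, heel centre; z up, toe to -x. In mm along x: round heel 48 wide, back edge +24; waist with straight sides 40 apart from -15 to -60; forefoot 56 wide at -80; toe tip -112. Heel pocket from the top: centred on the origin, round, 29 wide, 10 deep, floor 6 above the underside
- sole3: loose tan cork shoe sole, brown tread, 136 mm long, 16 thick, 90 g; 3 or 4 are present, others None. Origin: underside, heel centre; z up, toe to -x. In mm along x: round heel 48 wide, back edge +24; waist with straight sides 40 apart from -15 to -60; forefoot 56 wide at -80; toe tip -112. Heel pocket from the top: centred on the origin, round, 29 wide, 10 deep, floor 6 above the underside
- sole4: loose tan cork shoe sole, brown tread, 136 mm long, 16 thick, 90 g; 3 or 4 are present, others None. Origin: underside, heel centre; z up, toe to -x. In mm along x: round heel 48 wide, back edge +24; waist with straight sides 40 apart from -15 to -60; forefoot 56 wide at -80; toe tip -112. Heel pocket from the top: centred on the origin, round, 29 wide, 10 deep, floor 6 above the underside
- pad1: a loose red cushion plug, a plain cylinder 25 mm across and 14 mm high, about 12 g; either flat side may be up. Origin: its centre; z along its axis. Home in a pocket it stands 4 mm proud of the sole, its centre 13 mm above the sole's underside
- pad2: a loose red cushion plug, a plain cylinder 25 mm across and 14 mm high, about 12 g; either flat side may be up. Origin: its centre; z along its axis. Home in a pocket it stands 4 mm proud of the sole, its centre 13 mm above the sole's underside
- pad3: a loose red cushion plug, a plain cylinder 25 mm across and 14 mm high, about 12 g; either flat side may be up. Origin: its centre; z along its axis. Home in a pocket it stands 4 mm proud of the sole, its centre 13 mm above the sole's underside
- pad4: a loose red cushion plug, a plain cylinder 25 mm across and 14 mm high, about 12 g; either flat side may be up. Origin: its centre; z along its axis. Home in a pocket it stands 4 mm proud of the sole, its centre 13 mm above the sole's underside
- pad5: a loose red cushion plug, a plain cylinder 25 mm across and 14 mm high, about 12 g; either flat side may be up. Origin: its centre; z along its axis. Home in a pocket it stands 4 mm proud of the sole, its centre 13 mm above the sole's underside
- pad_mat: white mat, fixed, 190 (x) x 150 (y) x 4 mm, on which the plugs lie at the start; origin: centre of its underside. It may be left or right of the press
- hammer: a hammer lying on the cardboard mat at the other side, 240 mm long and 26 mm high, not to be disturbed; origin: middle of its underside, its handle to -x
- glue_tin: a closed glue tin, 60 mm across and 75 mm high, beside the hammer, not to be disturbed; origin: centre of its underside
Things that resemble listed ones, but are neither listed nor needed, are in the scene too. Leave any green or orange look-alike of the sole3 alone.

How it is judged:
By the outcome, as a careful person would: the job done as asked, in the order asked, and still so for the second after the job is handed in, with the robot touching nothing.
Of sole1, sole2, sole3, sole4 only 3 to 4 are there at a start; the rules pass over those that are not, and their reading is None.
At some moment in a run one of sole1, sole2, sole3, sole4, pad1, pad2, pad3, pad4, pad5 may be knocked a few centimetres aside while the robot is not near it.
Once in a run the grip may slacken for a moment while it holds something.
It also fails if it takes over 210 s, if anything falls off the work surface, if the arm or the gripper's body presses on something with over 40 N, if the wrist force passes 120 N, or if a joint passes its speed limit or range.

## Working session

There is one attempt and no reset: what is moved stays moved. The work goes in short steps, Python scripts to look and compute and a shell command to move; the robot and the scene stay as the last step left them, time stands still between calls to the robot, and variables do not carry over. Pictures are saved under pics/ and viewed, and the job is handed in when it is done.

```bash
ls; mkdir -p pics; cat > h.py <<'E'
import numpy as np, cv2
from scipy.spatial.transform import Rotation as R
from plant import get_state, snapshot, finish_job, find_in
def shot(cam,name=None):
    s=snapshot(cam)
    if name: cv2.imwrite(f'pics/{name}.png',cv2.cvtColor(s['color'],cv2.COLOR_RGB2BGR))
    return s
def proj(s,p):
    K=np.array(s['intrinsics']);E=np.array(s['extrinsics'])
    c=(E@np.r_[p,1])[:3];u=K@c;return u[:2]/u[2]
def back(s,px,z):
    K=np.array(s['intrinsics']);E=np.array(s['extrinsics'])
    d=np.linalg.inv(K)@np.r_[px,1.];Rm=E[:3,:3];o=-Rm.T@E[:3,3];d=Rm.T@d
    return o+d*(z-o[2])/d[2]
E
python3 - <<'E'
from h import *
s=get_state();print(s)
for c in ['scene','top','wrist']:
    i=shot(c,c+'0');print(c,np.round(i['intrinsics'],1).tolist(),np.round(i['extrinsics'],3).tolist())
E
```

```text
pics
{'clock': 0.0, 'q': array([ 1.37378859,  0.68998285, -0.19451723,  1.5663353 ,  0.15730776,
        0.90247678, -0.21507914]), 'qd': array([ 0.00137614, -0.00060591, -0.00056841, -0.00024709,  0.00020009,
        0.00154439, -0.00097126]), 'joint_torque': array([ 4.39632049e-04, -5.27563584e+01, -1.26644455e+00, -1.53430098e+01,
       -5.25140378e-02,  6.64014588e-03,  1.82643021e-04]), 'tool_pos': array([ 0.14278796, -0.60783132,  0.23791314]), 'eef_rot': array([ 9.93341532e-01,  1.15203220e-01, -1.69555292e-04, -8.88843927e-04]), 'contact_force': array([-0.97870537, -0.63796854, -0.1799709 ]), 'moment': array([-0.00395046, -0.01029057, -0.01598792]), 'opening': 0.9970844073510035}
scene [[614.8, 0.0, 319.8], [0.0, 614.8, 241.5], [0.0, 0.0, 1.0]] [[-0.878, 0.479, -0.002, 0.499], [0.386, 0.706, -0.594, -0.194], [-0.283, -0.523, -0.804, 1.37], [0.0, 0.0, 0.0, 1.0]]
top [[471.2, 0.0, 324.2], [0.0, 471.2, 234.8], [0.0, 0.0, 1.0]] [[0.067, -0.998, -0.001, -0.023], [-0.967, -0.065, -0.245, 0.604], [0.244, 0.017, -0.97, 1.039], [0.0, 0.0, 0.0, 1.0]]
wrist [[374.7, 0.0, 325.3], [0.0, 374.7, 232.0], [0.0, 0.0, 1.0]] [[0.229, -0.973, -0.001, -0.623], [-0.938, -0.221, 0.268, -0.036], [-0.261, -0.06, -0.963, 0.389], [0.0, 0.0, 0.0, 1.0]]
```

View pics/top0.png

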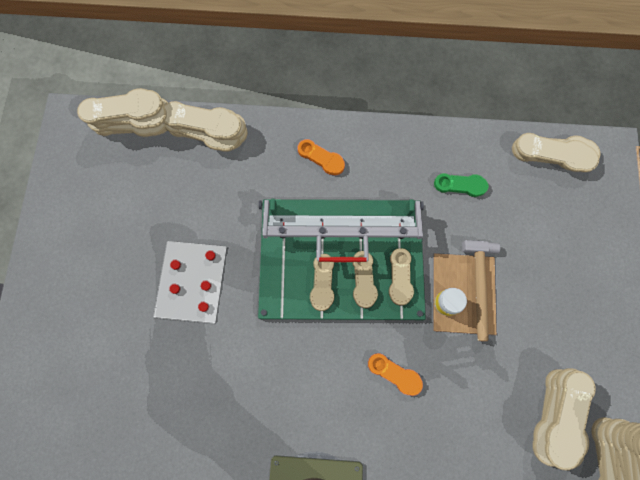

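View pics/scene0.png

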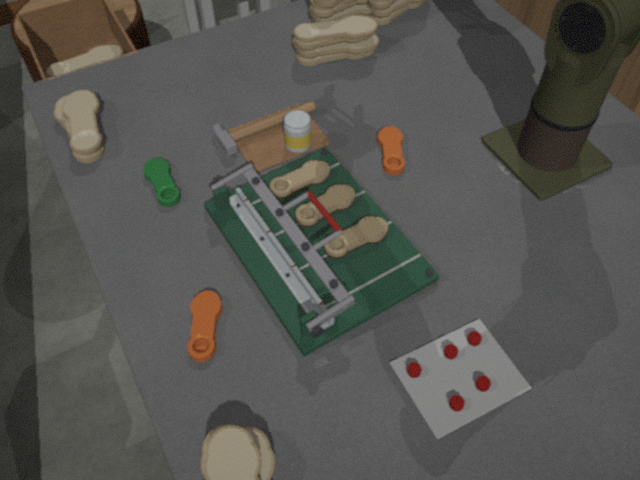

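View pics/wrist0.png

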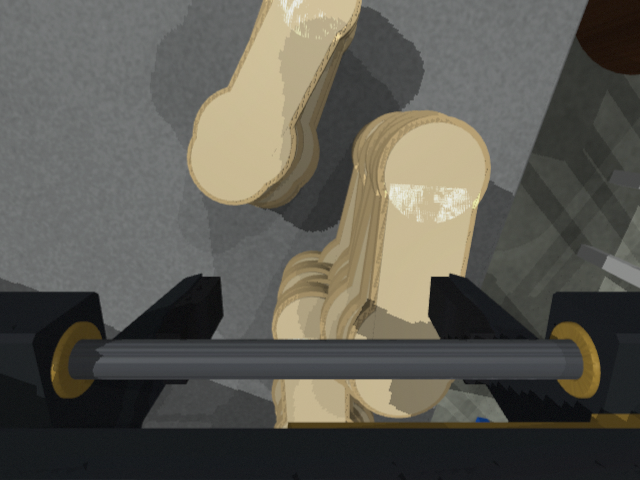

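```bash
python3 - <<'E'
import cv2
i=cv2.imread('pics/top0.png')
cv2.imwrite('pics/c1.png',cv2.resize(i[190:330,250:440],None,fx=4.2,fy=4.2,interpolation=cv2.INTER_CUBIC))
cv2.imwrite('pics/c2.png',cv2.resize(i[230:330,140:240],None,fx=6,fy=6,interpolation=cv2.INTER_CUBIC))
E
```

```text
(no output)
```

View pics/c1.png

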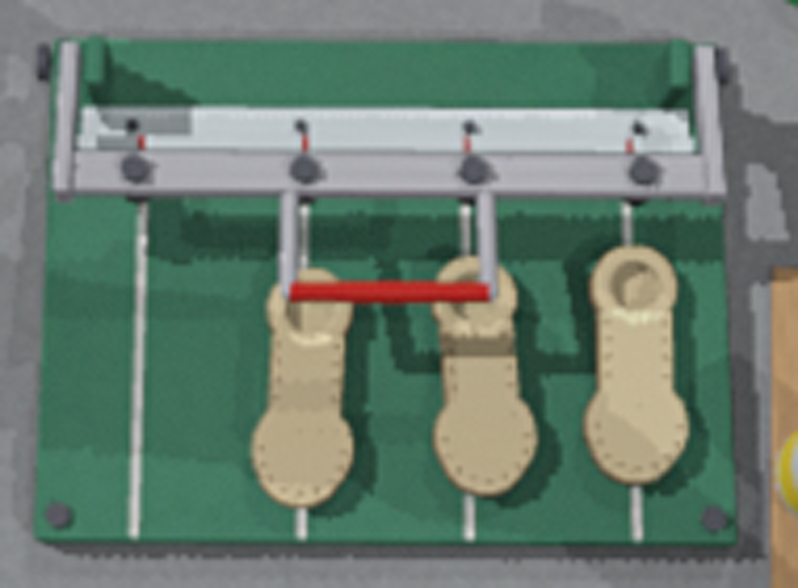

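```bash
cat >> h.py <<'E'
def T2(pose,xy):
    x,y,a=pose;c,s=np.cos(a),np.sin(a);xy=np.atleast_2d(xy)
    return np.c_[x+c*xy[:,0]-s*xy[:,1],y+s*xy[:,0]+c*xy[:,1]]
E
python3 - <<'E'
from h import *
from scipy.optimize import least_squares
s=shot('top')
f=lambda p:(p[0]/4.2+250-.4,p[1]/4.2+190-.4)
pts=[((.15,.2),(55,40)),((.15,-.2),(722,42)),((-.15,.2),(37,540)),((-.15,-.2),(735,545))]
for k,p in zip([1.5,.5,-.5,-1.5],[(134,538),(301,538),(469,540),(637,540)]): pts.append(((-.15,.095*k),p))
W=np.array([back(s,f(p),.02)[:2] for _,p in pts]);M=np.array([m for m,_ in pts])
r=least_squares(lambda q:(T2(q,M)-W).ravel(),[.55,0,0]);print(r.x,np.round((T2(r.x,M)-W)*1000,1).tolist())
P=r.x
for n in ['bar_handle','sole1','pad1','bar','press','hammer','glue_tin']:
  for c in ['top','scene']:
    if c=='scene' : shot('scene')
    else: shot('top')
    d=find_in(n,c);print(n,c,[(np.round(a['xy'],1).tolist(),round(a['score'],2)) for a in d])
print(get_state()['clock'])
E
```

```text
[ 0.56571545 -0.0283198   0.0578917 ] [[3.2, 0.4], [0.8, 2.5], [0.9, 2.3], [0.4, -2.6], [-0.6, -0.4], [-1.4, -0.8], [-1.2, -0.7], [-2.0, -0.6]]
bar_handle top []
bar_handle scene [([303.9, 233.5], 0.74)]
sole1 top [([399.8, 278.6], 0.95), ([324.1, 285.9], 0.86), ([392.9, 375.9], 0.81), ([461.7, 183.9], 0.77), ([363.1, 283.0], 0.64), ([479.8, 277.8], 0.19)]
sole1 scene [([163.0, 182.6], 0.97), ([325.0, 203.3], 0.86), ([204.4, 322.8], 0.82), ([356.9, 240.1], 0.73), ([299.9, 180.4], 0.71), ([389.0, 149.1], 0.58)]
pad1 top [([210.3, 254.7], 0.59), ([176.3, 262.3], 0.56), ([340.4, 230.9], 0.48)]
pad1 scene [([482.0, 381.6], 0.75), ([471.4, 339.5], 0.69), ([412.5, 371.4], 0.61), ([456.3, 400.3], 0.5), ([449.2, 351.8], 0.47), ([311.3, 254.1], 0.41)]
bar top []
bar scene [([303.7, 238.3], 0.88)]
press top []
press scene [([313.3, 257.5], 0.62)]
hammer top [([483.3, 279.2], 0.85)]
hammer scene [([248.7, 129.5], 0.68)]
glue_tin top [([451.7, 304.3], 0.6)]
glue_tin scene [([297.5, 132.0], 0.61), ([457.2, 401.9], 0.61)]
1.6
```

View pics/c2.png

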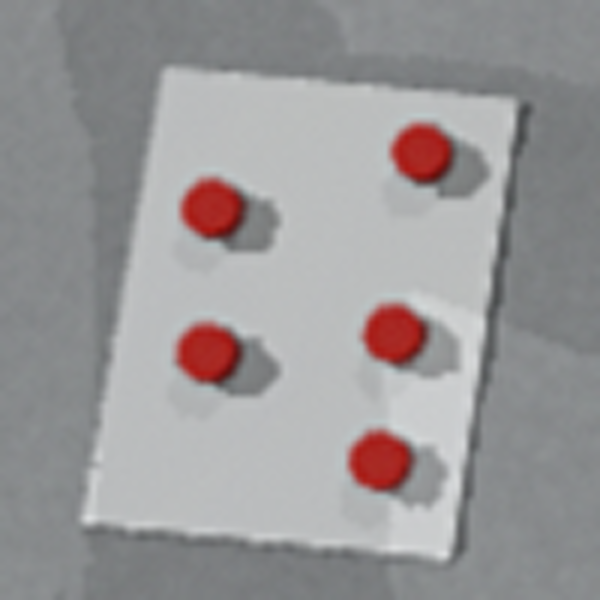

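```bash
python3 - <<'E'
from h import *
s=shot('top')
P=[ 0.56571545,-0.0283198,0.0578917]
print('obs',390/4.2+249.6,291/4.2+189.6,'ends',290/4.2+249.6,490/4.2+249.6)
for th in np.arange(0,.7,.1):
    z=.062+.14*np.sin(th);xy=[.12-.14*np.cos(th),0]
    w=[np.r_[T2(P,[xy[0],y])[0],z] for y in(-.055,0,.055)]
    print(round(th,1),[np.round(proj(s,q),1) for q in w])
st=get_state();Rt=R.from_quat(st['eef_rot']);print(Rt.as_matrix().round(2))
s=shot('wrist');E=s['extrinsics'];c=-E[:3,:3].T@E[:3,3];print('cam in tool',Rt.inv().apply(c-st['tool_pos']),(E[:3,:3]@Rt.as_matrix()).round(3))
s=shot('scene')
print(find_in('bar_handle','scene')[0])
for th in np.arange(0,.7,.1):
    z=.062+.14*np.sin(th);xy=[.12-.14*np.cos(th),0]
    w=[np.r_[T2(P,[xy[0],y])[0],z] for y in(-.055,0,.055)]
    print(round(th,1),[np.round(proj(s,q),1) for q in w])
i=cv2.imread('pics/scene0.png')
cv2.imwrite('pics/c3.png',cv2.resize(i[140:360,190:450],None,fx=3,fy=3,interpolation=cv2.INTER_CUBIC)[:600,:])
E
```

```text
obs 342.45714285714286 258.88571428571424 ends 318.64761904761906 366.26666666666665
0.0 [array([365.5, 261.6]), array([342.2, 261.4]), array([318.9, 261.2])]
0.1 [array([366. , 260.2]), array([342.4, 260. ]), array([318.8, 259.8])]
0.2 [array([366.5, 258.1]), array([342.6, 257.9]), array([318.7, 257.7])]
0.3 [array([367. , 255.4]), array([342.8, 255.2]), array([318.7, 255. ])]
0.4 [array([367.5, 252.2]), array([343., 252.]), array([318.6, 251.8])]
0.5 [array([367.9, 248.3]), array([343.3, 248.1]), array([318.6, 247.9])]
0.6 [array([368.4, 243.9]), array([343.5, 243.7]), array([318.6, 243.5])]
[[ 0.97  0.23  0.  ]
 [ 0.23 -0.97 -0.  ]
 [ 0.    0.   -1.  ]]
cam in tool [ 0.07008504 -0.00073377 -0.14556375] [[ 0.     1.    -0.   ]
 [-0.963  0.    -0.268]
 [-0.268  0.     0.963]]
{'xy': [302.7, 230.0], 'score': 0.72}
0.0 [array([308.1, 201.6]), array([322.9, 220.2]), array([338.5, 239.7])]
0.1 [array([307.6, 197.1]), array([322.6, 215.8]), array([338.4, 235.3])]
0.2 [array([306.6, 192.8]), array([321.7, 211.6]), array([337.6, 231.3])]
0.3 [array([304.9, 188.9]), array([320.1, 207.8]), array([336.1, 227.6])]
0.4 [array([302.6, 185.3]), array([317.9, 204.3]), array([334. , 224.2])]
0.5 [array([299.6, 182.1]), array([315. , 201.2]), array([331.3, 221.3])]
0.6 [array([296. , 179.3]), array([311.5, 198.6]), array([327.8, 218.8])]
```

View pics/c3.png

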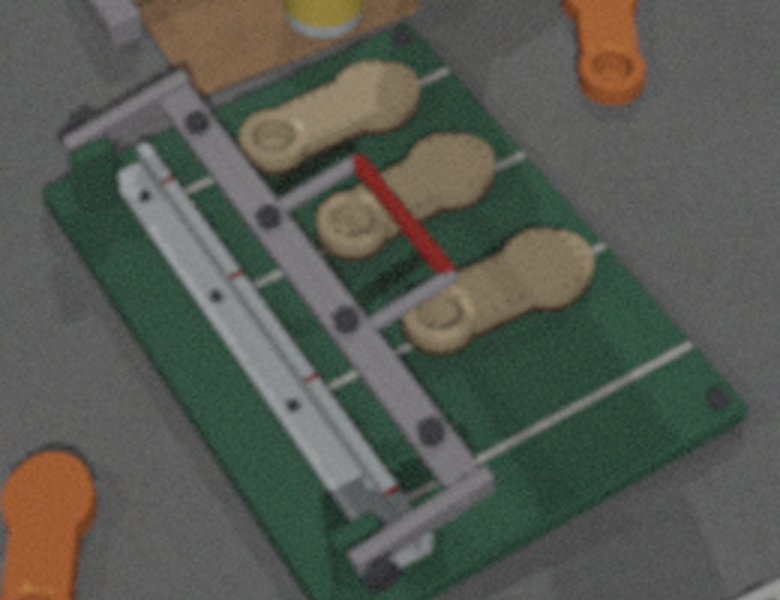

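```bash
cat > plan.py <<'E'
import sys,numpy as np
from h import *
# args: x y z heading_deg [maxmm per row]   (world, TCP); prints rows
def plan(pos,head,mx=40,quiet=False):
    s=get_state();p=np.array(s['tool_pos']);Rc=R.from_quat(s['eef_rot'])
    h=np.deg2rad(head)
    tx=np.array([np.cos(h),np.sin(h),0]);tz=np.array([0,0,-1.]);ty=np.cross(tz,tx)
    Rt=R.from_matrix(np.c_[tx,ty,tz])
    rv=(Rc.inv()*Rt).as_rotvec();d=np.array(pos)-p
    n=max(1,int(np.ceil(max(np.linalg.norm(d)*1000/mx,np.linalg.norm(np.degrees(rv))/7.0))))
    print('at',(p*1000).round(1),'tilt/rot',np.degrees(rv).round(1),'F',np.round(s['contact_force'],1),'op',round(s['opening']*88.1,1),'t',round(s['clock'],2),'n',n)
    Ri=Rc;out=[]
    for i in range(n):
        t=Ri.inv().apply(d/n*1000);w=np.degrees(rv/n)
        out.append(','.join('%g'%v for v in list(t.round(1)+0.)+list(w.round(1)+0.)))
        Ri=Ri*R.from_rotvec(rv/n)
    for k in range(0,n,5): print('['+', '.join(out[k:k+5])+']')
if __name__=='__main__':
    a=list(map(float,sys.argv[1:]))
    if len(a)>=4: plan([v/1000 for v in a[:3]],a[3],*(a[4:5]))
E
python3 plan.py 548 -29 239 93.3
```

```text
at [ 143.  -608.4  238.7] tilt/rot [  0.    0.  -80.1] F [ 0.6  0.2 -0.1] op 87.6 t 1.8 n 18
[29.3,-26.2,0,0,0,-4.4, 31.2,-23.8,0,0,0,-4.4, 33,-21.3,0,0,0,-4.4, 34.5,-18.7,0,0,0,-4.4, 35.9,-16,0,0,0,-4.4]
[37,-13.2,0,0,0,-4.4, 37.9,-10.3,0,0,0,-4.4, 38.6,-7.3,0,0,0,-4.4, 39,-4.3,0,0,0,-4.4, 39.3,-1.2,0,0,0,-4.4]
[39.2,1.8,0,0,0,-4.4, 39,4.9,0,0,0,-4.4, 38.5,7.9,0,0,0,-4.4, 37.8,10.8,0,0,0,-4.4, 36.8,13.7,0,0,0,-4.4]
[35.6,16.5,0,0,0,-4.4, 34.2,19.3,0,0,0,-4.4, 32.6,21.9,0,0,0,-4.4]
```

```bash
python3 -m creep '[29,-26,0,0,0,-4.4, 31,-24,0,0,0,-4.4, 33,-21,0,0,0,-4.4, 34.5,-18.5,0,0,0,-4.4, 36,-16,0,0,0,-4.4]' 50 15
python3 -m creep '[37,-13,0,0,0,-4.4, 38,-10,0,0,0,-4.4, 38.5,-7,0,0,0,-4.4, 39,-4,0,0,0,-4.4, 39,-1,0,0,0,-4.4]'; python3 plan.py 548 -29 239 93.3
```

```text
clock: 2.22
tool_pos: [0.2508, -0.4526, 0.2371]
eef_rot: [0.954, 0.3, -0.003, 0.004]
contact_force: [1.5, 0.2, 0.1]
opening: 0.644
clock: 2.63
tool_pos: [0.3687, -0.2858, 0.2363]
eef_rot: [0.875, 0.485, -0.004, 0.005]
contact_force: [0.4, -0.3, -0.2]
opening: 0.568
at [ 368.7 -285.8  236.3] tilt/rot [  0.1   0.7 -35.3] F [ 0.4 -0.3 -0.2] op 50.0 t 2.63 n 8
[39.1,2,-0.8,0,0.1,-4.4, 38.8,5,-0.7,0,0.1,-4.4, 38.3,8,-0.6,0,0.1,-4.4, 37.6,10.9,-0.6,0,0.1,-4.4, 36.7,13.7,-0.5,0,0.1,-4.4]
[35.5,16.5,-0.5,0,0.1,-4.4, 34.1,19.2,-0.4,0,0.1,-4.4, 32.5,21.8,-0.4,0,0.1,-4.4]
```

```bash
python3 -m creep '[39,2,-1,0,0,-4.4, 39,5,-1,0,0,-4.4, 38,8,0,0,0,-4.4, 37.5,11,0,0,0,-4.4, 36.5,13.5,0,0,0,-4.4]' 50 15
python3 -m creep '[35.5,16.5,0,0,0,-4.4, 34,19,0,0,0,-4.4, 32.5,22,0,0,0,-4.4,0,0,0,0,0,0]'; python3 plan.py 548 -29 140 93.3
python3 - <<'E'
from h import *
shot('wrist','w1')
E
```

```text
clock: 3.05
tool_pos: [0.4844, -0.1169, 0.2376]
eef_rot: [0.76, 0.65, -0.004, 0.007]
contact_force: [0.6, -0.7, -0.1]
opening: 0.565
clock: 3.38
tool_pos: [0.5568, -0.0044, 0.2378]
eef_rot: [0.672, 0.741, 0.0, 0.007]
contact_force: [1.1, 0.5, 1.0]
opening: 0.567
at [556.8  -4.4 237.8] tilt/rot [0.6 0.5 2.3] F [1.1 0.5 1. ] op 49.9 t 3.38 n 3
[-7.6,-4,32.6,0.2,0.2,0.8, -7.7,-3.8,32.6,0.2,0.2,0.8, -7.9,-3.6,32.6,0.2,0.2,0.8]
```

View pics/w1.png

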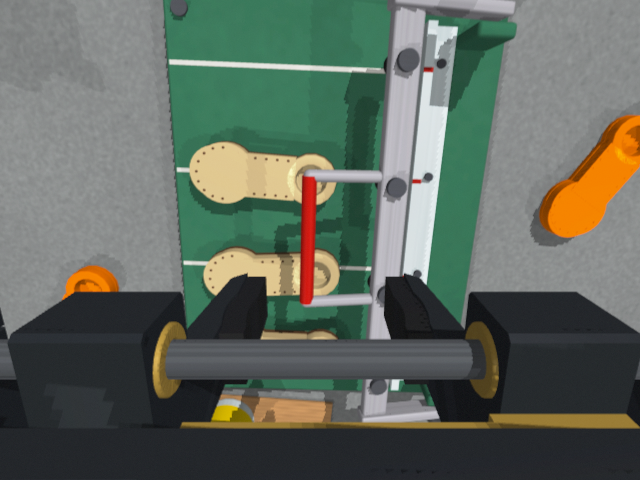

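```bash
python3 - <<'E'
from h import *
s=shot('wrist','w2');P=[ 0.56571545,-0.0283198,0.0578917]
for th in (0.05,.1,.15,.2,.25):
    z=.062+.14*np.sin(th);print(th,[proj(s,np.r_[T2(P,[.12-.14*np.cos(th),y])[0],z]).round(1) for y in(.055,-.055)])
for p in [(309,175),(306,302)]: print(back(s,p,.085))
# marks lines/fence
for k in (1.5,.5,-.5): print('tick',proj(s,np.r_[T2(P,[.075,.095*k])[0],.04]),'front',proj(s,np.r_[T2(P,[-.15,.095*k])[0],.02]))
E
```

```text
0.05 [array([311.8, 168.6]), array([308.8, 290.1])]
0.1 [array([312.2, 169.7]), array([309.1, 293.5])]
0.15 [array([313.1, 170.8]), array([309.8, 297. ])]
0.2 [array([314.5, 171.9]), array([311. , 300.6])]
0.25 [array([316.3, 173.1]), array([312.6, 304.4])]
[0.54120863 0.02216425 0.085     ]
[ 0.54757386 -0.08835954  0.085     ]
tick [428.05826723  63.82122316] front [168.4714179   57.11988386]
tick [416.34805917 176.72750261] front [176.63865499 165.64816132]
tick [406.33234483 273.29598679] front [183.6715887  259.10353331]
```

View pics/w2.png

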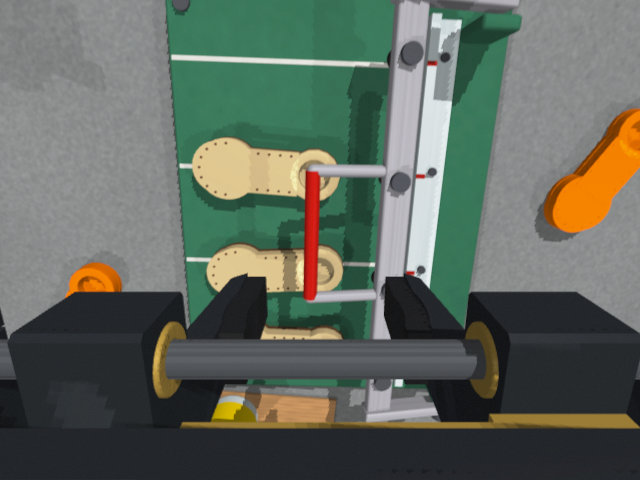

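```bash
python3 plan.py 548 -30 100 93.3 30
```

```text
at [553.1 -12.1 236.9] tilt/rot [0.2 0.9 1.8] F [-1.   0.1 -0.4] op 49.8 t 3.48 n 5
[-3,-1.4,27.4,0,0.2,0.4, -3.1,-1.4,27.4,0,0.2,0.4, -3.2,-1.3,27.4,0,0.2,0.4, -3.3,-1.3,27.4,0,0.2,0.4, -3.4,-1.3,27.4,0,0.2,0.4]
```

```bash
python3 -m creep '[-3,-1.5,27,0,0,0.4, -3,-1.5,27,0,0.2,0.4, -3,-1.3,27,0,0.2,0.4, -3,-1,27,0,0,0.4, -3,-1,20,0,0,0.4]' 50 15; python3 -m creep '[0,0,0,0,0,0]'; python3 plan.py 548 -30 67 93.3 20
```

```text
clock: 3.9
tool_pos: [0.5496, -0.039, 0.1099]
eef_rot: [0.694, 0.72, -0.001, 0.01]
contact_force: [0.4, -0.7, -0.1]
opening: 0.565
clock: 3.98
tool_pos: [0.5459, -0.0429, 0.1066]
eef_rot: [0.695, 0.719, -0.005, 0.008]
contact_force: [-0.7, -0.5, 0.4]
opening: 0.566
at [545.9 -42.9 106.6] tilt/rot [ 0.3  1.1 -1.4] F [-0.7 -0.5  0.4] op 49.8 t 3.98 n 3
[4.5,0.8,13.1,0.1,0.4,-0.5, 4.4,0.8,13.2,0.1,0.4,-0.5, 4.3,0.9,13.2,0.1,0.4,-0.5]
```

```bash
python3 -m creep '[4.5,1,13,0,0.4,-0.5, 4.5,1,13,0,0.4,-0.5, 3,0,12,0,0.4,-0.5, 0,0,0,0,0,0]' ; python3 plan.py 548 -30 67 93.3 20
```

```text
clock: 4.32
tool_pos: [0.5459, -0.0393, 0.0699]
eef_rot: [0.69, 0.724, 0.0, 0.002]
contact_force: [-0.7, 0.1, 1.1]
opening: 0.566
at [545.9 -39.3  69.9] tilt/rot [ 0.2  0.2 -0.5] F [-0.7  0.1  1.1] op 49.9 t 4.32 n 1
[9.2,2.5,2.9,0.2,0.2,-0.5]
```

```bash
python3 -m creep '[6,2,3,0,0,0, 0,0,0,0,0,0, 0,0,0,0,0,0, 0,0,0,0,0,0,0,0,0,0,0,0]' 0 25;  python3 -m creep '[0,0,0,0,0,0, 0,0,0,0,0,0, 0,0,0,0,0,0]'; python3 - <<'E'
from h import *
shot('wrist','w3');shot('scene','s3')
E
```

```text
clock: 4.73
tool_pos: [0.5494, -0.0358, 0.0714]
eef_rot: [0.691, 0.722, 0.001, 0.005]
contact_force: [0.1, 0.4, -0.8]
opening: 0.213
clock: 4.98
tool_pos: [0.5466, -0.036, 0.0715]
eef_rot: [0.691, 0.723, -0.001, 0.004]
contact_force: [0.0, -0.2, -2.7]
opening: 0.129
```

View pics/w3.png

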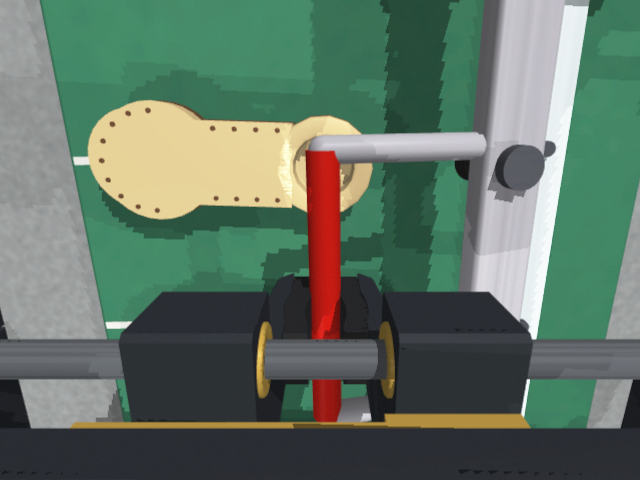

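```bash
python3 -m creep '[0,4,-17,0,0,0, 0,6.5,-17,0,0,0, 0,8.5,-16,0,0,0]'; cat > arc.py <<'E'
# where on the arc is TCP: start ref at th0
import sys
from h import *
h0=np.array([.5466,-.0360,.0715]);th0=.17
s=get_state();d=np.array(s['tool_pos'])-h0
u=np.array([.998,.058,0]);a=d@u;z=d[2]
X=-.14*np.cos(th0)+a;Z=.14*np.sin(th0)+z
th=np.arctan2(Z,-X);r=np.hypot(X,Z);print('theta',th.round(3),'r',r.round(4),'op',s['opening']*88.1,'F',np.round(s['contact_force'],1),'t',s['clock'])
Rt=R.from_quat(s['eef_rot'])
X0,Z0=X,Z
for k in range(1,6):
    t=th+.13*k;
    if t>1.8:t=1.8
    X1,Z1=-.14*np.cos(t),.14*np.sin(t)
    w=u*(X1-X0)+np.array([0,0,Z1-Z0]);print(Rt.inv().apply(w*1000).round(1));X0,Z0=X1,Z1
E
python3 arc.py
```

```text
clock: 5.33
tool_pos: [0.5619, -0.035, 0.1181]
eef_rot: [0.691, 0.723, -0.005, -0.0]
contact_force: [2.1, -0.9, -10.2]
opening: 0.125
theta 0.52 r 0.1414 op 10.998214043143905 F [  2.1  -0.9 -10.2] t 5.3333
[  0.   11.1 -14.6]
[  0.1  11.8 -13.8]
[  0.1  13.5 -12.2]
[  0.1  15.  -10.3]
[ 0.2 16.2 -8.3]
```

```bash
python3 -m creep '[0,11,-14.5,0,0,0, 0,12,-14,0,0,0, 0,13.5,-12,0,0,0]'; 
python3 arc.py
```

```text
clock: 5.58
tool_pos: [0.5906, -0.0333, 0.1563]
eef_rot: [0.69, 0.723, -0.012, -0.007]
contact_force: [-3.6, 0.8, -8.7]
opening: 0.126
theta 0.857 r 0.1435 op 11.086939100169122 F [-3.6  0.8 -8.7] t 5.5833
[ 0.1 16.5 -8.8]
[ 0.1 15.5 -9.4]
[ 0.1 16.6 -7.4]
[ 0.2 17.4 -5.1]
[ 0.2 18.  -2.8]
```

```bash
python3 -m creep '[0,16.5,-9,0,0,0, 0,15.5,-9.5,0,0,0, 0,16.5,-7.5,0,0,0]'; 
python3 arc.py
```

```text
clock: 5.83
tool_pos: [0.6226, -0.0314, 0.1794]
eef_rot: [0.689, 0.724, -0.029, -0.021]
contact_force: [-11.4, -0.6, 8.7]
opening: 0.126
theta 1.131 r 0.1453 op 11.05972893161943 F [-11.4  -0.6   8.7] t 5.8333
[ 0.2 19.  -3.2]
[ 0.1 17.3 -5.6]
[ 0.1 17.9 -3.3]
[ 0.2 18.2 -1. ]
[ 0.2 18.1  1.4]
```

```bash
python3 -m creep '[0,19,-3,0,0,0, 0,18,-4,0,0,0, 0,18,-2,0,0,0,0,18,0,0,0,0]' - 12; 
python3 arc.py; python3 plan.py 680 -30 180 93.3
```

```text
clock: 6.17
tool_pos: [0.6849, -0.0281, 0.1897]
eef_rot: [0.688, 0.724, -0.04, -0.029]
contact_force: [-4.3, -0.1, 6.5]
opening: 0.13
theta 1.575 r 0.1419 op 11.447043350291878 F [-4.3 -0.1  6.5] t 6.1667
[ 0.2 18.3  1.3]
[ 0.1 13.3  1.1]
[0. 0. 0.]
[0. 0. 0.]
[0. 0. 0.]
at [684.9 -28.1 189.7] tilt/rot [-5.7  0.7 -0.4] F [-4.3 -0.1  6.5] op 11.4 t 6.17 n 1
[-1.5,-4,10.2,-5.7,0.7,-0.4]
```

```bash
python3 -m creep '[0,18,1.3,0,0,0, 0,15,2,0,0,0, 0,3,0,-2,0,0, 0,0,0,-2,0,0]' ; 
python3 arc.py; python3 - <<'E'
from h import *
shot('wrist','w4');shot('scene','s4')
E
```

```text
clock: 6.5
tool_pos: [0.7214, -0.026, 0.1844]
eef_rot: [0.689, 0.724, -0.017, -0.006]
contact_force: [-2.7, -1.3, 2.6]
opening: 0.128
theta 1.836 r 0.1415 op 11.312968098090412 F [-2.7 -1.3  2.6] t 6.5
[-0.  -5.2  0.4]
[0. 0. 0.]
[0. 0. 0.]
[0. 0. 0.]
[0. 0. 0.]
```

View pics/s4.png

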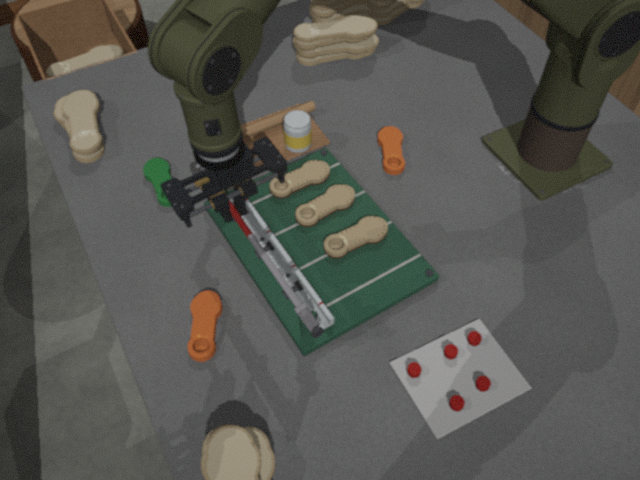

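```bash
python3 -m creep '[0,0,0,0,0,0,0,0,0,0,0,0,0,0,0,0,0,0,0,0,-8,0,0,0,0,0,-30,0,0,0]' 60; python3 -m creep '[0,0,-30,0,0,0,0,-10,-30,0,0,0]'; python3 plan.py 500 -70 270 183.3
python3 - <<'E'
from h import *
print(get_state()['q'].round(2))
i=shot('top','t5')['color'];cv2.imwrite('pics/c5.png',cv2.cvtColor(cv2.resize(i[190:330,250:440],None,fx=4.2,fy=4.2,interpolation=cv2.INTER_CUBIC),4))
E
```

```text
clock: 7.02
tool_pos: [0.7184, -0.0268, 0.2177]
eef_rot: [0.689, 0.725, -0.023, -0.011]
contact_force: [-0.4, -0.2, 0.1]
opening: 0.482
clock: 7.18
tool_pos: [0.711, -0.0261, 0.279]
eef_rot: [0.689, 0.725, -0.024, -0.013]
contact_force: [-0.7, -0.6, -0.6]
opening: 0.636
at [711.  -26.1 279. ] tilt/rot [ -3.   -1.7 -90.3] F [-0.7 -0.6 -0.6] op 56.0 t 7.18 n 13
[-2.5,-16.3,1.6,-0.2,-0.1,-6.9, -0.5,-16.5,1.5,-0.2,-0.1,-6.9, 1.5,-16.5,1.4,-0.2,-0.1,-6.9, 3.5,-16.2,1.4,-0.2,-0.1,-6.9, 5.4,-15.6,1.3,-0.2,-0.1,-6.9]
[7.2,-14.9,1.2,-0.2,-0.1,-6.9, 9,-13.9,1.2,-0.2,-0.1,-6.9, 10.6,-12.7,1.1,-0.2,-0.1,-6.9, 12.1,-11.3,1,-0.2,-0.1,-6.9, 13.4,-9.8,0.9,-0.2,-0.1,-6.9]
[14.5,-8.1,0.9,-0.2,-0.1,-6.9, 15.3,-6.3,0.8,-0.2,-0.1,-6.9, 16,-4.4,0.7,-0.2,-0.1,-6.9]
[ 0.18  0.84 -0.51  1.14  0.39  1.31 -0.25]
```

View pics/c5.png

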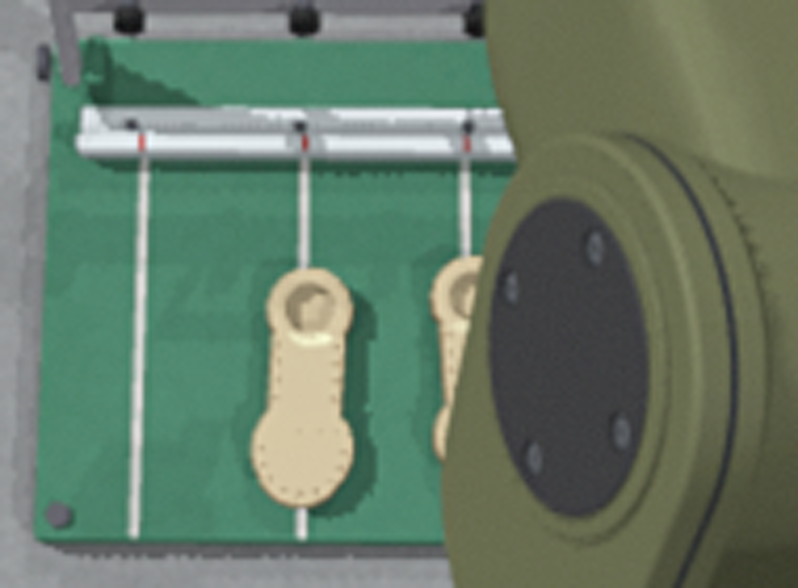

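```bash
python3 -m creep '[-2.5,-16.5,1.6,0,0,-7, -0.5,-16.5,1.5,0,0,-7, 1.5,-16.5,1.4,0,0,-7, 3.5,-16,1.4,0,0,-7, 5.5,-15.5,1.3,0,0,-7]'
python3 -m creep '[7,-15,1,0,0,-7, 9,-14,1,0,0,-7, 10.5,-12.5,1,0,0,-7, 12,-11.5,1,0,0,-7, 13.5,-10,1,0,0,-7]';  python3 plan.py 500 -70 270 183.3
```

```text
clock: 7.65
tool_pos: [0.6344, -0.0397, 0.2921]
eef_rot: [0.432, 0.902, -0.011, -0.008]
contact_force: [0.2, -0.3, 0.4]
opening: 0.683
clock: 8.07
tool_pos: [0.551, -0.0601, 0.2932]
eef_rot: [0.134, 0.991, -0.009, -0.008]
contact_force: [0.6, -0.4, -0.4]
opening: 0.681
at [551.  -60.1 293.2] tilt/rot [ -1.   -1.  -18.7] F [ 0.6 -0.4 -0.4] op 60.0 t 8.07 n 3
[15.4,-7.6,8.1,-0.3,-0.3,-6.2, 16.2,-5.9,8,-0.3,-0.3,-6.2, 16.8,-4.1,7.9,-0.3,-0.3,-6.2]
```

```bash
python3 -m creep '[15,-7,5,-0.3,-0.3,-5, 13,-6,5,-0.3,-0.3,-5, 5,-4,2,0,0,-3,0,0,0,0,0,0]';   python3 plan.py 500 -70 270 183.3
python3 - <<'E'
from h import *
s=shot('wrist','w5');print(get_state()['q'].round(2),get_state()['clock'])
np.savez('w5.npz',**{k:np.array(s[k]) for k in s})
s=shot('top','t6');np.savez('t6.npz',**{k:np.array(s[k]) for k in s})
E
```

```text
clock: 8.4
tool_pos: [0.5116, -0.0725, 0.2841]
eef_rot: [0.014, 1.0, -0.006, -0.003]
contact_force: [0.0, 0.4, 0.0]
opening: 0.678
at [511.6 -72.5 284.1] tilt/rot [-0.7 -0.3 -4.9] F [0.  0.4 0. ] op 59.7 t 8.4 n 1
[11.6,2.4,14.1,-0.7,-0.3,-4.9]
[ 0.62  0.64 -0.98  1.8   0.62  1.05  0.94] 8.45
```

View pics/w5.png

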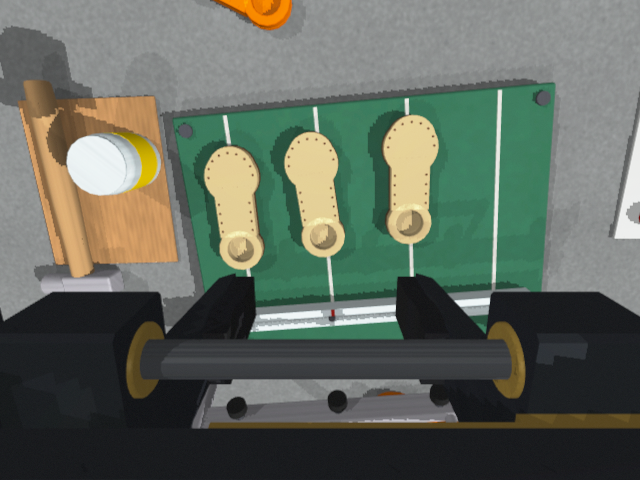

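View pics/t6.png

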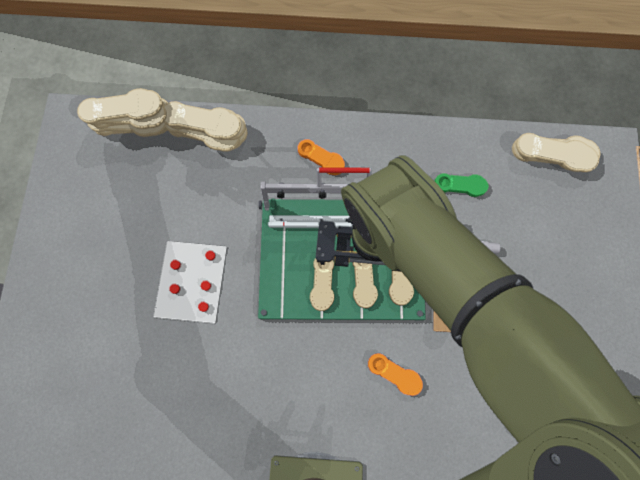

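```bash
cat >> h.py <<'E'
P0=[0.56571545,-0.0283198,0.0578917]
def rect(s,z,P,x0,x1,y0,y1,ppm=2000):
    # rectified image in press coords: col -> +y decreasing? rows=x from x1(top) down, cols=y from y1(left) to y0
    W=int((y1-y0)*ppm);H=int((x1-x0)*ppm)
    c=[(x1,y1),(x1,y0),(x0,y0),(x0,y1)]
    src=np.float32([proj(s,np.r_[T2(P,a)[0],z]) for a in c])
    dst=np.float32([(0,0),(W,0),(W,H),(0,H)])
    return cv2.warpPerspective(s['color'],cv2.getPerspectiveTransform(src,dst),(W,H),flags=cv2.INTER_CUBIC)
E
python3 - <<'E'
from h import *
s=dict(np.load('w5.npz'))
for z,n in((.02,'r20'),(.036,'r36')):
    i=rect(s,z,P0,-.16,.085,-.2,.2)
    # grid ticks each 10mm light
    i=i.copy()
    for k in (-1.5,-.5,.5,1.5):
        c=int((.2-.095*k)*2000); cv2.line(i,(c,0),(c,i.shape[0]),(0,0,255),1)
    for x in(.05,.075,-.15): r=int((.085-x)*2000);cv2.line(i,(0,r),(800,r),(255,0,255),1)
    cv2.imwrite(f'pics/{n}.png',cv2.cvtColor(i,4))
E
```

```text
(no output)
```

View pics/r20.png

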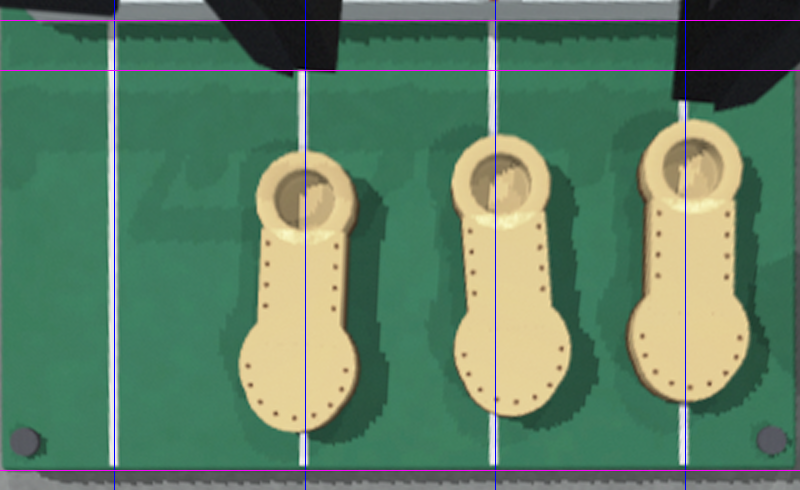

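View pics/r36.png

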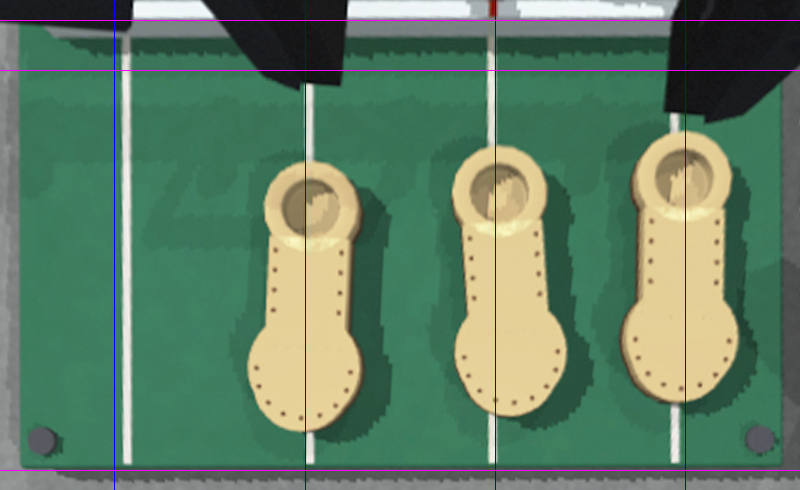

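```bash
cat > pp.py <<'E'
# press coords mm x y, world z mm, dheading deg rel to 180 , maxmm
import sys
from plan import *
P=[.5664,-.0276,.0615]
a=list(map(float,sys.argv[1:]))
w=T2(P,[a[0]/1000,a[1]/1000])[0]
s=get_state();d=np.array(s['tool_pos'][:2])-P[:2];c,q=np.cos(P[2]),np.sin(P[2])
print('press now',((c*d[0]+q*d[1])*1000).round(1),((-q*d[0]+c*d[1])*1000).round(1))
plan([w[0],w[1],a[2]/1000],180+np.degrees(P[2])+(a[3] if len(a)>3 else 0),a[4] if len(a)>4 else 40)
E
python3 pp.py -56.5 45.5 60 0
```

```text
press now -55.8 -40.5
at [513.2 -71.5 284.5] tilt/rot [-0.6 -0.2 -5.3] F [-0.8 -0.7 -1. ] op 60.2 t 8.5 n 7
[1.1,12.6,31.9,-0.1,0,-0.8, 1,12.5,32,-0.1,0,-0.8, 0.8,12.5,32,-0.1,0,-0.8, 0.7,12.5,32,-0.1,0,-0.8, 0.5,12.4,32,-0.1,0,-0.8]
[0.4,12.4,32,-0.1,0,-0.8, 0.2,12.3,32.1,-0.1,0,-0.8]
```

```bash
python3 -m creep '[1,12.5,32,0,0,-1, 1,12.5,32,0,0,-1, 1,12.5,32,0,0,-1, 1,12.5,32,0,0,-1, 0,12.5,28,0,0,-1]' 58 12; python3 -m creep '[0,12,18,0,0,0,0,0,0,0,0,0]';python3 pp.py -56.5 45.5 60 0
```

```text
clock: 8.92
tool_pos: [0.523, -0.0087, 0.1306]
eef_rot: [-0.02, 1.0, -0.005, 0.011]
contact_force: [1.2, -1.2, -0.4]
opening: 0.659
clock: 9.08
tool_pos: [0.5227, 0.0074, 0.1077]
eef_rot: [-0.021, 1.0, -0.005, 0.008]
contact_force: [-0.5, 1.0, 0.2]
opening: 0.659
press now -41.5 37.6
at [522.7   7.4 107.7] tilt/rot [-0.6  0.9 -1.1] F [-0.5  1.   0.2] op 58.0 t 9.08 n 2
[8,4,23.7,-0.3,0.5,-0.5, 7.8,4,23.8,-0.3,0.5,-0.5]
```

```bash
python3 -m creep '[8,4,20,-0.3,0.5,-0.5, 8,4,20,-0.3,0.5,-0.5, 0,0,0,0,0,0]';python3 pp.py -56.5 45.5 40 0
python3 - <<'E'
from h import *
shot('wrist','w6')
E
```

```text
clock: 9.33
tool_pos: [0.5117, 0.0162, 0.0682]
eef_rot: [-0.029, 1.0, 0.0, 0.003]
contact_force: [-0.5, -0.2, -1.2]
opening: 0.66
press now -51.9 47.0
at [511.7  16.2  68.2] tilt/rot [ 0.   0.3 -0.2] F [-0.5 -0.2 -1.2] op 58.1 t 9.33 n 1
[4.7,-1.6,28.2,0,0.3,-0.2]
```

View pics/w6.png

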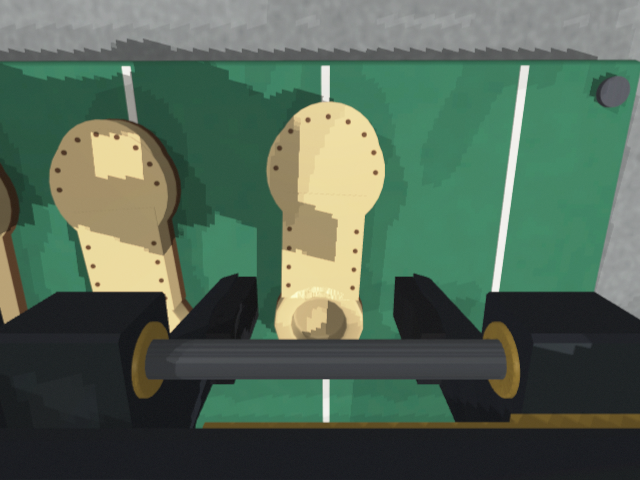

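```bash
python3 -m creep '[4,-1,17,0,0.3,-0.2, 3,0,15,0,0,0, 0,0,5,0,0,0,0,0,0,0,0,0]';python3 pp.py -57 45.5 23.5 0
```

```text
clock: 9.72
tool_pos: [0.5153, 0.0137, 0.0383]
eef_rot: [-0.027, 1.0, -0.001, 0.009]
contact_force: [-0.1, -0.2, -0.5]
opening: 0.659
press now -48.4 44.3
at [515.3  13.7  38.3] tilt/rot [-0.1  1.  -0.4] F [-0.1 -0.2 -0.5] op 58.1 t 9.72 n 1
[8.9,1.1,14.6,-0.1,1,-0.4]
```

```bash
python3 -m creep '[9,1,7,0,0.5,-0.2, 6,0,6,0,0.3,0, 0,0,0,0,0,0]';python3 pp.py -57 45.5 23.5 0
```

```text
clock: 9.97
tool_pos: [0.5057, 0.0131, 0.0292]
eef_rot: [-0.026, 1.0, -0.001, 0.007]
contact_force: [-1.5, 1.1, 1.0]
opening: 0.66
press now -58.1 44.4
at [505.7  13.1  29.2] tilt/rot [-0.2  0.8 -0.5] F [-1.5  1.1  1. ] op 58.1 t 9.97 n 1
[-1,1.1,5.7,-0.2,0.8,-0.5]
```

```bash
python3 -m creep '[0,1,5,0,0.8,-0.5, 0,0,0,0,0,0,0,0,0,0,0,0,0,0,0,0,0,0,0,0,0,0,0,0]' 0 12;python3 -m creep '[0,0,0,0,0,0]'; python3 pp.py -57 45.5 23.5 0
```

```text
clock: 10.38
tool_pos: [0.5113, 0.0137, 0.0296]
eef_rot: [-0.029, 1.0, -0.002, 0.005]
contact_force: [0.7, -0.1, -1.2]
opening: 0.455
clock: 10.47
tool_pos: [0.5116, 0.0136, 0.0301]
eef_rot: [-0.029, 1.0, -0.002, 0.006]
contact_force: [-0.3, 0.9, -1.3]
opening: 0.456
press now -52.1 44.5
at [511.6  13.6  30.1] tilt/rot [-0.2  0.6 -0.2] F [-0.3  0.9 -1.3] op 40.2 t 10.47 n 1
[4.9,1,6.5,-0.2,0.6,-0.2]
```

```bash
python3 -m creep '[-8,1,0,0,0.5,0, -14,1,0,0,0,0, -14,0,0,0,0,0, -14,0,0,0,0,0, -6,0,0,0,0,0]';python3 -m creep '[0,0,0,0,0,0]'; python3 pp.py 5 47.5 30 0
python3 - <<'E'
from h import *
shot('wrist','w7')
E
```

```text
clock: 10.88
tool_pos: [0.5668, 0.0181, 0.0311]
eef_rot: [-0.03, 1.0, -0.003, -0.001]
contact_force: [0.4, -0.8, -1.4]
opening: 0.455
clock: 10.97
tool_pos: [0.5679, 0.0181, 0.0311]
eef_rot: [-0.029, 1.0, -0.003, 0.0]
contact_force: [-0.6, 0.5, -1.2]
opening: 0.456
press now 4.3 45.6
at [567.9  18.1  31.1] tilt/rot [-0.3 -0.  -0.2] F [-0.6  0.5 -1.2] op 40.2 t 10.97 n 1
[-0.7,2,1.1,-0.3,0,-0.2]
```

View pics/w7.png

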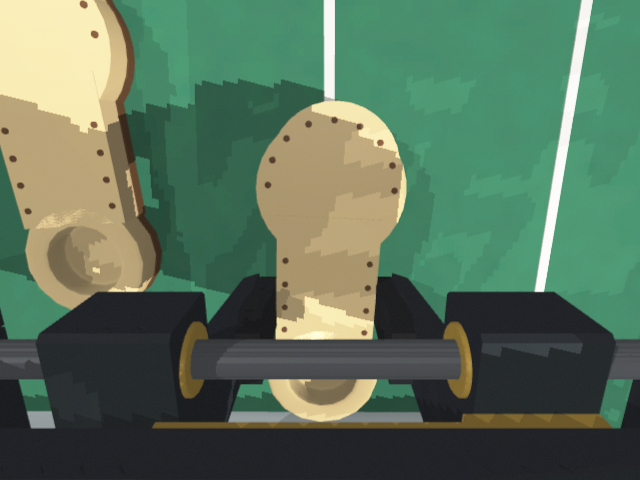

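```bash
cat > fit.py <<'E'
import sys
from h import *
from scipy.optimize import least_squares
from scipy.ndimage import map_coordinates
P=[.5664,-.0276,.0615]
def outline():
    pts=[]
    for a in np.radians(np.arange(-120,121,5)): 
        q=(24*np.cos(a),24*np.sin(a))
        if q[0]>-13.5: pts.append(q)
    for x in np.arange(-16,-57,-3): pts+= [(x,20),(x,-20)]
    for a in np.radians(np.arange(0,181,5)):
        pts.append((-80-32*np.sin(a),28*np.cos(a)))
    return np.array(pts)/1000
M=outline()
def tanmask(img):
    i=cv2.GaussianBlur(img,(3,3),0).astype(float);r,g,b=i[...,0],i[...,1],i[...,2]
    return ((r-b>25)&(r>g*1.02)&(r<g*1.45)&(r-b>.2*r)).astype(np.uint8)
def fit(s,init,z=.036,occ_row=None,name=None):
    """init press pose (x,y,yaw rad of sole) in m; returns press pose"""
    m=tanmask(s['color']);e=cv2.morphologyEx(m,cv2.MORPH_GRADIENT,np.ones((3,3),np.uint8))
    dt=cv2.distanceTransform(1-e,cv2.DIST_L2,5)
    K=np.array(s['intrinsics']);E=np.array(s['extrinsics'])
    def pr(q):
        w=T2(P,T2(q,M));w=np.c_[w,np.full(len(w),z),np.ones(len(w))]
        c=(E@w.T)[:3];u=K@c;return (u[:2]/u[2]).T
    def res(q):
        u=pr([q[0]/1000,q[1]/1000,q[2]/50]);d=map_coordinates(dt,[u[:,1],u[:,0]],order=1,mode='nearest')
        d=np.minimum(d,12)
        if occ_row is not None: d=np.where(u[:,1]<occ_row,d,0)
        return d
    r=least_squares(res,[init[0]*1000,init[1]*1000,init[2]*50],loss='soft_l1',f_scale=1.5,diff_step=1e-3,x_scale=[1,1,1])
    best=r
    for dx in(-6,0,6):
      for dy in(-4,0,4):
        q=least_squares(res,[init[0]*1000+dx,init[1]*1000+dy,init[2]*50],loss='soft_l1',f_scale=1.5,diff_step=1e-3)
        if q.cost<best.cost: best=q
    q=[best.x[0]/1000,best.x[1]/1000,best.x[2]/50]
    if name:
        i=cv2.cvtColor(s['color'],4).copy()
        for u in pr(q): cv2.circle(i,tuple(np.int32(u.round())),1,(255,0,255),-1)
        cv2.imwrite(f'pics/{name}.png',i)
    print('sole press mm %.1f %.1f deg %.1f cost %.1f'%(q[0]*1000,q[1]*1000,np.degrees(q[2]),best.cost));return q
E
python3 - <<'E'
from fit import *
s=dict(np.load('w5.npz'))
for g in[(-.02,.045,-.03),(-.012,-.05,.04),(-.004,-.141,-.01)]: fit(s,g,occ_row=275)
s=shot('wrist');fit(s,(.04,.046,-.03),occ_row=300,name='f7')
E
```

```text
sole press mm -20.1 42.7 deg -3.0 cost 6.5
sole press mm -12.2 -50.3 deg 3.2 cost 1.4
sole press mm -6.0 -141.2 deg -1.3 cost 11.5
sole press mm 38.7 44.4 deg -3.2 cost 8.9
```

View pics/f7.png

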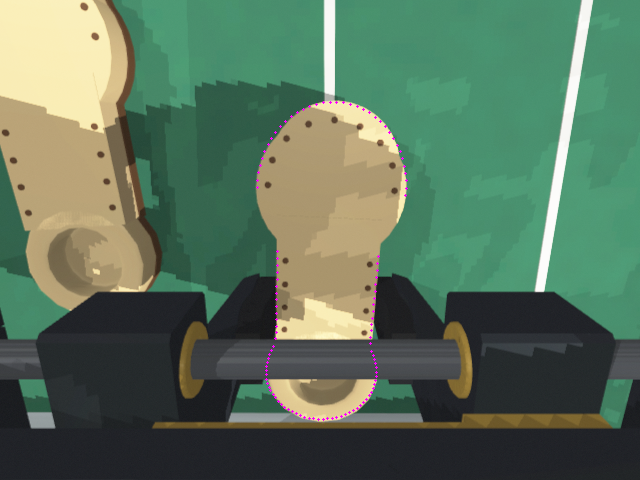

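```bash
cat > lines.py <<'E'
from fit import *
def whiteline(s,rows,c0,w=25):
    out=[]
    for r in rows:
        row=s['color'][r,c0-w:c0+w].astype(float).min(1)
        row=row-np.median(row);row[row<40]=0
        if row.sum()>0: 
            c=(row*np.arange(c0-w,c0+w)).sum()/row.sum();b=back(s,(c,r),.02)
            d=b[:2]-P[:2];cc,q=np.cos(P[2]),np.sin(P[2]);out.append((cc*d[0]+q*d[1],-q*d[0]+cc*d[1]))
    return np.array(out)*1000
E
python3 - <<'E'
from lines import *
s=shot('wrist');print(whiteline(s,[10,30,50,70,90],329).round(1).tolist())
s=dict(np.load('w5.npz'))
for c,rs in((228,[125,132]),(317,[112,120]),(407,[102,106]),(499,[110,160,200])): print(whiteline(s,rs,c,12).round(1).tolist())
print(whiteline(s,[280,290],330,12).round(1).tolist(),whiteline(s,[255,270],411,12).round(1).tolist(),whiteline(s,[260,270],495,12).round(1).tolist())
E
python3 pp.py 15 48 30 3.2
```

```text
[[-107.4, 48.1], [-100.7, 48.1], [-93.8, 48.1], [-86.7, 48.1], [-79.4, 48.1]]
[[-138.1, -141.7], [-131.0, -141.8]]
[[-142.8, -46.8], [-134.7, -46.7]]
[[-144.2, 48.1], [-140.2, 48.1]]
[[-127.7, 143.3], [-76.5, 143.2], [-32.9, 143.2]]
[[46.3, -47.1], [59.1, -47.1]] [[23.2, 47.9], [41.7, 48.0]] [[37.4, 143.1], [49.7, 143.1]]
press now 2.2 45.5
at [565.8  17.9  31. ] tilt/rot [-0.4 -0.2 -3.3] F [ 0.1  0.  -1.4] op 40.0 t 11.12 n 1
[-12.8,2.6,0.9,-0.4,-0.2,-3.3]
```

```bash
sed -i 's/-.0276,.0615/-.0271,.0615/' fit.py pp.py; python3 - <<'E'
from lines import *
s=dict(np.load('w5.npz'))
def pc(b):
    d=b[:2]-P[:2];c,q=np.cos(P[2]),np.sin(P[2]);return (np.array([c*d[0]+q*d[1],-q*d[0]+c*d[1]])*1000).round(1)
im=s['color'].astype(int)
for c in(270,360,450):
    g=im[:,c,1]-im[:,c,0]
    rs=[r for r in range(60,340) if g[r]>15];print('front',c,rs[0],pc(back(s,(c,rs[0]-.5),.02)),pc(back(s,(c,rs[0]-.5),.0)))
for c in(300,350,380):
    print(c,[(r,im[r,c].tolist()) for r in range(292,330,2)])
E
```

```text
front 270 108 [-151.4  -93.5] [-152.7  -96.5]
front 360 100 [-150.9    0.2] [-152.2    1.9]
front 450 92 [-150.4   92.5] [-151.7   98.7]
300 [(292, [56, 113, 85]), (294, [53, 111, 83]), (296, [56, 114, 85]), (298, [38, 73, 56]), (300, [37, 73, 55]), (302, [38, 72, 56]), (304, [97, 111, 106]), (306, [122, 129, 131]), (308, [121, 128, 129]), (310, [122, 130, 130]), (312, [224, 231, 233]), (314, [240, 245, 246]), (316, [240, 246, 247]), (318, [203, 214, 216]), (320, [144, 152, 154]), (322, [167, 176, 178]), (324, [238, 243, 244]), (326, [239, 245, 246]), (328, [136, 171, 157])]
350 [(292, [55, 114, 84]), (294, [46, 91, 69]), (296, [36, 73, 54]), (298, [37, 73, 55]), (300, [91, 104, 101]), (302, [121, 129, 130]), (304, [122, 129, 129]), (306, [122, 130, 131]), (308, [211, 221, 223]), (310, [239, 245, 246]), (312, [238, 244, 246]), (314, [213, 222, 225]), (316, [135, 142, 143]), (318, [161, 171, 173]), (320, [221, 228, 230]), (322, [236, 242, 243]), (324, [185, 206, 201]), (326, [61, 124, 94]), (328, [61, 124, 94])]
380 [(292, [36, 73, 54]), (294, [39, 74, 56]), (296, [36, 72, 55]), (298, [94, 106, 104]), (300, [121, 128, 129]), (302, [122, 129, 130]), (304, [123, 130, 131]), (306, [218, 226, 227]), (308, [237, 243, 244]), (310, [237, 244, 244]), (312, [201, 212, 214]), (314, [139, 146, 146]), (316, [160, 169, 171]), (318, [236, 242, 244]), (320, [231, 239, 240]), (322, [161, 188, 179]), (324, [62, 125, 93]), (326, [63, 125, 94]), (328, [61, 124, 93])]
```

```bash
cat >> lines.py <<'E'
def pc(b):
    d=b[:2]-P[:2];c,q=np.cos(P[2]),np.sin(P[2]);return (np.array([c*d[0]+q*d[1],-q*d[0]+c*d[1]])*1000).round(1)
E
python3 - <<'E'
from lines import *
s=dict(np.load('w5.npz'))
for c,a,b in((300,303.5,311),(350,299.5,307),(380,297.3,305)): print(pc(back(s,(c,a),.02)),pc(back(s,(c,b),.04)))
E
```

```text
[ 73.4 -86.1] [ 73.1 -84.6]
[ 73.2 -26.1] [ 72.8 -27.1]
[73.3  9.7] [73.2  7.1]
```

```bash
sed -i 's/\[.5664,-.0271,.0615\]/[.5647,-.0272,.0615]/' fit.py pp.py; python3 -m creep '[-4,0.5,0,0,0,-1.6, -4,1,0,0,0,-1.6, 0,0,0,0,0,0]'; python3 - <<'E'
from fit import *
s=shot('wrist');fit(s,(.05,.046,-.0),occ_row=300,name='f8')
E
python3 pp.py 15 48 30 3.2
```

```text
clock: 11.37
tool_pos: [0.5703, 0.0195, 0.0307]
eef_rot: [-0.06, 0.998, -0.004, -0.003]
contact_force: [-0.6, 0.9, -1.2]
opening: 0.459
sole press mm 43.6 46.9 deg 0.1 cost 10.3
press now 7.9 46.0
at [569.8  19.2  30.6] tilt/rot [-0.5 -0.5  0.1] F [ 0.7  0.1 -0.7] op 40.0 t 11.42 n 1
[-7.2,1.6,0.6,-0.5,-0.5,0.1]
```

```bash
python3 -m creep '[-4.5,0,0,0,0,0, -3.5,0,0,0,0,0, 0,0,0,0,0,0]'; python3 - <<'E'
from fit import *
s=shot('wrist');fit(s,(.05,.046,-.0),occ_row=300,name='f8')
E
python3 pp.py 15 48 30 3.2
```

```text
clock: 11.67
tool_pos: [0.5764, 0.0198, 0.0305]
eef_rot: [-0.059, 0.998, -0.005, -0.005]
contact_force: [0.4, -0.9, -1.6]
opening: 0.455
sole press mm 170.6 112.0 deg 23.9 cost 0.0
press now 14.3 46.2
at [576.1  19.8  30.4] tilt/rot [-0.5 -0.6  0.1] F [-0.2 -0.6  0.1] op 40.0 t 11.72 n 1
[-0.8,1.8,0.4,-0.5,-0.6,0.1]
```

```bash
sed -i "s/        return d$/        return np.r_[d,(np.array(q[:2])-np.array(init[:2])*1000)*.02]/" fit.py
python3 -m creep '[0,0.5,0,0,0,0, 0,0,0,0,0,0,0,0,0,0,0,0,0,0,0,0,0,0]' 58; python3 -m creep '[0,0,-20,0,0,0,0,0,-35,0,0,1.6,0,0,-35,0,0,1.6,0,0,-35,0,0,0,0,0,-15,0,0,0]'; python3 - <<'E'
from fit import *
s=shot('wrist');fit(s,(.05,.047,-.0),occ_row=300,name='f8')
E
python3 pp.py -50 -49 150 0
```

```text
clock: 12.05
tool_pos: [0.5759, 0.0204, 0.0307]
eef_rot: [-0.059, 0.998, -0.005, -0.005]
contact_force: [0.6, 0.4, -0.3]
opening: 0.658
clock: 12.47
tool_pos: [0.5736, 0.0214, 0.1712]
eef_rot: [-0.031, 0.999, -0.005, -0.011]
contact_force: [0.1, 0.7, 0.9]
opening: 0.656
sole press mm 49.5 47.6 deg 0.4 cost 5.8
press now 12.9 48.2
at [574.6  21.7 172.8] tilt/rot [-0.6 -1.1  0. ] F [ 0.2 -0.2  1.2] op 57.6 t 12.52 n 3
[20.8,-32.3,8.3,-0.2,-0.4,0, 20.9,-32.3,8.1,-0.2,-0.4,0, 20.9,-32.4,7.8,-0.2,-0.4,0]
```

View pics/f8.png

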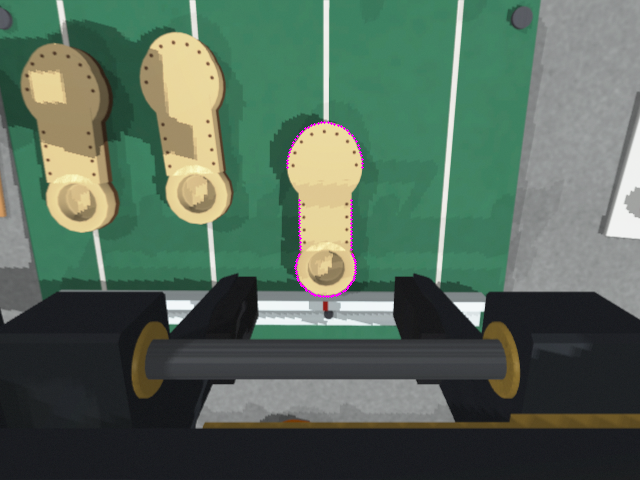

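```bash
python3 -m creep '[21,-33,12,0,0,-1, 21,-33,16,0,0,-1, 21,-30,20,0,0,-1,0,0,20,0,0,0,0,0,10,0,0,0]' 58;python3 -m creep '[0,0,0,0,0,0]'; python3 - <<'E'
from fit import *
s=shot('wrist');fit(s,(-.0105,-.0507,.056),occ_row=300,name='f9')
E
python3 pp.py -47.5 -52.8 60 3.2
```

```text
clock: 12.93
tool_pos: [0.5206, -0.0801, 0.099]
eef_rot: [-0.06, 0.998, -0.004, -0.002]
contact_force: [0.2, 1.2, 0.5]
opening: 0.659
clock: 13.02
tool_pos: [0.5181, -0.0822, 0.0967]
eef_rot: [-0.059, 0.998, -0.004, -0.005]
contact_force: [-1.2, -0.3, -0.3]
opening: 0.658
sole press mm -9.7 -50.9 deg 3.5 cost 10.4
press now -49.2 -51.3
at [518.8 -81.4  97.5] tilt/rot [-0.4 -0.5  0.1] F [ 0.6  0.2 -0.1] op 57.9 t 13.07 n 1
[-1.9,-1.3,37.5,-0.4,-0.5,0.1]
```

```bash
python3 -m creep '[1,-1,22,0,0,0, 2,-1,22,0,0,0, 2,0,18,0,0,0,2,0,5,0,0,0,0,0,0,0,0,0]';  python3 pp.py -47.5 -52.8 25 3.2
```

```text
clock: 13.48
tool_pos: [0.5168, -0.0806, 0.0321]
eef_rot: [-0.061, 0.998, -0.003, 0.001]
contact_force: [0.3, -0.7, -0.2]
opening: 0.656
press now -51.1 -50.3
at [516.8 -80.6  32.1] tilt/rot [-0.3  0.1  0.2] F [ 0.3 -0.7 -0.2] op 57.8 t 13.48 n 1
[-3.4,-2.7,7.1,-0.3,0.1,0.2]
```

```bash
python3 -m creep '[-3,-3,5,0,0,0, 0,0,2,0,0,0,0,0,0,0,0,0]'; python3 -m creep '[0,0,0,0,0,0,0,0,0,0,0,0,0,0,0,0,0,0,0,0,0,0,0,0]' 0 12;  python3 pp.py -47.5 -52.8 25 3.2
```

```text
clock: 13.73
tool_pos: [0.5229, -0.0817, 0.0273]
eef_rot: [-0.061, 0.998, -0.002, 0.003]
contact_force: [0.4, 1.0, -0.5]
opening: 0.655
clock: 14.07
tool_pos: [0.5247, -0.0818, 0.0293]
eef_rot: [-0.061, 0.998, -0.002, 0.005]
contact_force: [0.6, 0.3, -0.7]
opening: 0.451
press now -43.3 -52.0
at [524.7 -81.8  29.3] tilt/rot [-0.3  0.6  0.3] F [ 0.6  0.3 -0.7] op 39.7 t 14.07 n 1
[4.3,-0.5,4.2,-0.3,0.6,0.3]
```

```bash
python3 -m creep '[-6,1,0,0,0.3,1.7, -12,1,0,0,0,1.7, -14,1,0,0,0,0, -14,1,0,0,0,0, -5,0,0,0,0,0]';python3 -m creep '[0,0,0,0,0,0]'; python3 - <<'E'
from fit import *
s=shot('wrist');fit(s,(.042,-.048,0),occ_row=320,name='f10')
E
python3 pp.py 14 -47.5 29 0
```

```text
clock: 14.48
tool_pos: [0.5741, -0.0748, 0.0298]
eef_rot: [-0.03, 1.0, -0.003, 0.001]
contact_force: [-0.0, -0.4, -1.0]
opening: 0.453
clock: 14.57
tool_pos: [0.575, -0.0746, 0.0297]
eef_rot: [-0.03, 1.0, -0.003, 0.001]
contact_force: [-0.2, -0.4, -1.1]
opening: 0.451
sole press mm 41.1 -47.2 deg -0.0 cost 14.9
press now 6.8 -47.9
at [574.4 -74.6  29.7] tilt/rot [-0.3  0.1 -0.1] F [ 0.1  0.3 -0.5] op 39.4 t 14.62 n 1
[-7.2,0.4,0.7,-0.3,0.1,-0.1]
```

```bash
python3 -m creep '[-5,0,0,0,0,0, -4.5,0,0,0,0,0, 0,0,0,0,0,0]'; python3 pp.py 15.7 -48.2 29 0
```

```text
clock: 14.87
tool_pos: [0.5821, -0.0747, 0.0294]
eef_rot: [-0.031, 1.0, -0.003, -0.001]
contact_force: [0.2, -0.4, -0.8]
opening: 0.451
press now 14.4 -48.5
at [582.1 -74.7  29.4] tilt/rot [-0.4 -0.1 -0. ] F [ 0.2 -0.4 -0.8] op 39.7 t 14.87 n 1
[-1.3,0.3,0.4,-0.4,-0.1,0]
```

```bash
python3 -m creep '[-1.6,0.3,0,0,0,0, 0,0,0,0,0,0]'; python3 -m creep '[0,0,0,0,0,0,0,0,0,0,0,0,0,0,0,0,0,0,0,0,0,0,0,0]' 58; python3 -m creep '[0,0,-20,0,0,0,0,0,-35,0,0,0,0,0,-35,0,0,0,0,0,-35,0,0,0,0,0,-15,0,0,0]'; python3 - <<'E'
from fit import *
s=shot('wrist','w11');fit(s,(.05,-.0475,-.0),occ_row=300,name='f11');fit(s,(-.0045,-.1417,-.02),occ_row=300)
E
python3 pp.py -41.5 -141.5 100 -1.3
```

```text
clock: 15.03
tool_pos: [0.5832, -0.0745, 0.0294]
eef_rot: [-0.031, 1.0, -0.003, -0.001]
contact_force: [0.0, -1.1, -0.6]
opening: 0.452
clock: 15.37
tool_pos: [0.5828, -0.0746, 0.0296]
eef_rot: [-0.031, 1.0, -0.004, -0.001]
contact_force: [-0.3, -0.6, 0.6]
opening: 0.656
clock: 15.78
tool_pos: [0.5794, -0.0735, 0.17]
eef_rot: [-0.032, 0.999, -0.003, -0.007]
contact_force: [-0.4, -0.6, 0.3]
opening: 0.657
sole press mm 48.7 -47.1 deg 0.6 cost 4.4
sole press mm -3.7 -141.5 deg -0.9 cost 70.0
press now 12.9 -47.0
at [580.4 -73.3 171.6] tilt/rot [-0.4 -0.7  1.4] F [0.3 0.3 0.6] op 57.8 t 15.83 n 4
[13.4,-23.5,18.2,-0.1,-0.2,0.4, 13.3,-23.6,18.1,-0.1,-0.2,0.4, 13.2,-23.7,18.1,-0.1,-0.2,0.4, 13.2,-23.8,18,-0.1,-0.2,0.4]
```

View pics/f11.png

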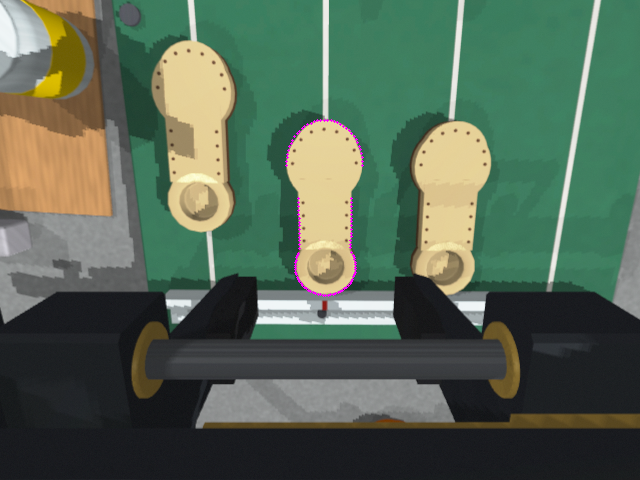

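```bash
python3 -m creep '[13.5,-23.5,14,0,0,0.3, 13.5,-23.5,18,0,0,0.3, 13,-23.5,18,0,0,0.3,13,-20,12,0,0,0.3,0,0,0,0,0,0]' 56; python3 - <<'E'
from fit import *
print(get_state()['q'].round(2))
s=shot('wrist');fit(s,(-.0037,-.1415,-.02),occ_row=300,name='f12')
E
python3 pp.py -40.7 -141 60 -1
```

```text
clock: 16.25
tool_pos: [0.5337, -0.1675, 0.1117]
eef_rot: [-0.023, 1.0, -0.003, -0.001]
contact_force: [-0.5, -0.9, 0.5]
opening: 0.635
[ 0.67  0.91 -0.8   1.85  0.92  0.8   0.98]
sole press mm -2.7 -143.3 deg -1.1 cost 6.7
press now -37.6 -135.7
at [ 535.5 -164.9  112.8] tilt/rot [-0.2  0.1  0.2] F [0.8 0.1 0.4] op 56.2 t 16.3 n 2
[1.5,-2.6,26.4,-0.1,0,0.1, 1.5,-2.6,26.4,-0.1,0,0.1]
```

```bash
python3 -m creep '[3,-3,24,0,0,0, 4,-3,24,0,0,0, 4,-1,20,0,0,0,2,0,7,0,0,0,0,0,0,0,0,0]';  python3 pp.py -39.7 -142.5 27 -1
```

```text
clock: 16.72
tool_pos: [0.5286, -0.1673, 0.0381]
eef_rot: [-0.026, 1.0, 0.0, 0.006]
contact_force: [0.0, -1.2, 0.7]
opening: 0.638
press now -44.7 -137.6
at [ 528.6 -167.3   38.1] tilt/rot [0.  0.7 0.4] F [ 0.  -1.2  0.7] op 56.2 t 16.72 n 1
[-4.9,-4.8,11.1,0,0.7,0.4]
```

```bash
python3 -m creep '[-2.5,-5,6,0,0.4,0.4, 0,-2,5,0,0.3,0,0,0,0,0,0,0]';  python3 pp.py -39.7 -142.5 27 -1
```

```text
clock: 16.97
tool_pos: [0.5348, -0.1722, 0.0287]
eef_rot: [-0.023, 1.0, 0.001, 0.001]
contact_force: [-0.6, -0.5, -0.3]
opening: 0.634
press now -38.7 -142.8
at [ 534.8 -172.2   28.7] tilt/rot [0.1 0.2 0.2] F [-0.6 -0.5 -0.3] op 55.8 t 16.97 n 1
[1,0.3,1.7,0.1,0.2,0.2]
```

```bash
python3 -m creep '[0,0,1,0,0,0,0,0,0,0,0,0,0,0,0,0,0,0,0,0,0,0,0,0]' 0 12; python3 -m creep '[-6,0,0,0,0,-0.6, -11,0,0,0,0,-0.5, -13,0,0,0,0,0, -8,0,0,0,0,0, -3,0,0,0,0,0]';python3 -m creep '[0,0,0,0,0,0]'; python3 - <<'E'
from fit import *
s=shot('wrist');fit(s,(.042,-.142,0),occ_row=320,name='f13')
E
python3 pp.py 14 -142.5 29 0
```

```text
clock: 17.3
tool_pos: [0.5372, -0.172, 0.0295]
eef_rot: [-0.023, 1.0, 0.001, 0.004]
contact_force: [-0.3, -0.1, -0.5]
opening: 0.456
clock: 17.72
tool_pos: [0.5796, -0.1699, 0.0305]
eef_rot: [-0.034, 0.999, 0.001, 0.003]
contact_force: [0.0, -0.4, -1.4]
opening: 0.454
clock: 17.8
tool_pos: [0.5805, -0.1696, 0.0306]
eef_rot: [-0.034, 0.999, 0.001, 0.003]
contact_force: [0.3, -0.4, -0.5]
opening: 0.452
sole press mm 40.7 -142.3 deg 0.0 cost 13.3
press now 6.5 -143.1
at [ 580.  -169.6   30.5] tilt/rot [0.1 0.4 0.4] F [-0.5  0.5 -1.2] op 39.6 t 17.85 n 1
[-7.5,0.5,1.6,0.1,0.4,0.4]
```

```bash
python3 -m creep '[-5.5,0,0,0,0,0, -5,0,0,0,0,0, -0.5,0,0,0,0,0]'; python3 pp.py 15.9 -143.1 29 0
```

```text
clock: 18.1
tool_pos: [0.5901, -0.1692, 0.0303]
eef_rot: [-0.035, 0.999, 0.0, 0.002]
contact_force: [0.2, 0.6, -0.5]
opening: 0.45
press now 16.6 -143.3
at [ 590.1 -169.2   30.3] tilt/rot [0.  0.2 0.4] F [ 0.2  0.6 -0.5] op 39.7 t 18.1 n 1
[0.7,0.2,1.3,0,0.2,0.4]
```

```bash
python3 -m creep '[0.5,0,0,0,0,0,0,0,0,0,0,0,0,0,0,0,0,0,0,0,0,0,0,0]' 56; python3 -m creep '[0,0,-20,0,0,0,0,0,-35,0,0,0,0,0,-35,0,0,0,0,0,-35,0,0,0,0,0,-15,0,0,0]'; python3 - <<'E'
from fit import *
s=shot('wrist','w14');fit(s,(.05,-.1425,-.0),occ_row=300,name='f14');fit(s,(.0495,-.0475,0),occ_row=300)
E
python3 pp.py 0 0 250 0
```

```text
clock: 18.43
tool_pos: [0.5894, -0.1693, 0.0305]
eef_rot: [-0.035, 0.999, 0.0, 0.002]
contact_force: [-0.1, 0.4, -0.2]
opening: 0.635
clock: 18.85
tool_pos: [0.5845, -0.1692, 0.1705]
eef_rot: [-0.036, 0.999, 0.001, -0.005]
contact_force: [0.2, 0.3, -0.1]
opening: 0.636
sole press mm 49.7 -142.1 deg 0.3 cost 4.5
sole press mm 46.8 -48.2 deg 1.2 cost 148.5
press now 12.1 -143.0
at [ 585.5 -169.2  172.1] tilt/rot [ 0.1 -0.4  0.5] F [0.7 0.1 1.3] op 56.1 t 18.9 n 5
[2.2,28.7,-15.5,0,-0.1,0.1, 2.3,28.6,-15.5,0,-0.1,0.1, 2.3,28.6,-15.5,0,-0.1,0.1, 2.3,28.6,-15.5,0,-0.1,0.1, 2.4,28.6,-15.6,0,-0.1,0.1]
```

View pics/f14.png

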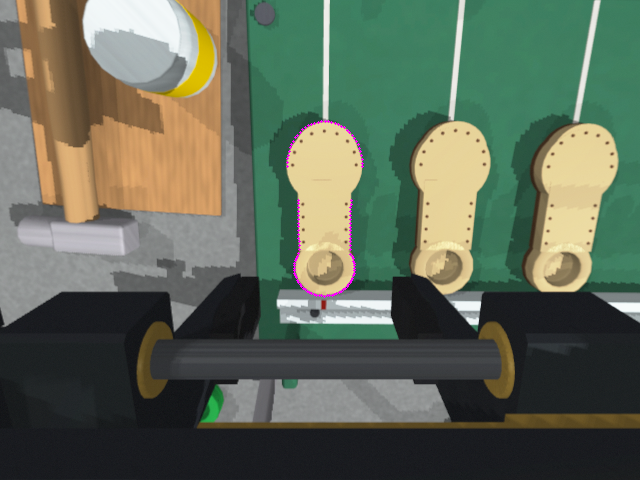

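```bash
cat > pads.py <<'E'
from h import *
def pads(s,zt=.018):
    im=s['color'].astype(int);m=((im[...,0]>90)&(im[...,1]<70)&(im[...,2]<75)&(im[...,0]-im[...,1]>70)).astype(np.uint8)
    n,l,st,c=cv2.connectedComponentsWithStats(m)
    return [(c[k].round(1),st[k,4],(back(s,c[k],zt)*1000).round(1)[:2]) for k in range(1,n) if st[k,4]>30]
E
python3 - <<'E'
from pads import *
for c in('top',):
    s=shot(c)
    for p in pads(s): print(c,p)
s=shot('scene')
for p in pads(s,.014): print(p)
print(get_state()['q'].round(2))
E
python3 plan.py 470 130 200 180
```

```text
top (array([344.1, 169.8]), np.int32(221), array([794.6, -21.6]))
top (array([209.9, 255.1]), np.int32(64), array([548.4, 295.4]))
top (array([175.1, 264.4]), np.int32(62), array([519.6, 377.7]))
top (array([205.2, 285.3]), np.int32(65), array([473.5, 297.4]))
top (array([174.3, 288.5]), np.int32(65), array([460.7, 371. ]))
top (array([203. , 306.6]), np.int32(65), array([422.1, 296.2]))
(array([232.8, 211.2]), np.int32(241), array([ 677.6, -171.8]))
(array([474.2, 337.8]), np.int32(120), array([420.8, 297.2]))
(array([450.5, 351.1]), np.int32(124), array([472.5, 298.2]))
(array([413.8, 369.3]), np.int32(134), array([547.5, 296.2]))
(array([482.9, 383.1]), np.int32(136), array([459.6, 372.5]))
(array([456.5, 402.6]), np.int32(141), array([518.8, 379.2]))
[ 0.66  0.89 -0.87  1.66  0.79  1.    1.15]
at [ 583.4 -169.9  167.4] tilt/rot [ 0.1 -0.7  4. ] F [-0.1  0.  -1.2] op 56.1 t 19.0 n 9
[10.3,34.1,-3.4,0,-0.1,0.4, 10.5,34.1,-3.4,0,-0.1,0.4, 10.8,34,-3.5,0,-0.1,0.4, 11,33.9,-3.5,0,-0.1,0.4, 11.3,33.8,-3.5,0,-0.1,0.4]
[11.6,33.7,-3.5,0,-0.1,0.4, 11.8,33.6,-3.5,0,-0.1,0.4, 12.1,33.5,-3.6,0,-0.1,0.4, 12.3,33.4,-3.6,0,-0.1,0.4]
```

```bash
python3 -m creep '[5,37,0,0,0,0, 5,38,0,0,0,0, 5,38,0,0,0,0, 5,38,0,0,0,0, 5,38,0,0,0,0]' 45 8;python3 -m creep '[5,38,0,0,0,0, 5,38,0,0,0,0, 5,38,0,0,0,0, 5,38,0,0,0,0, 5,38,0,0,0,0]';  python3 plan.py 548 296 110 183.5
```

```text
clock: 19.42
tool_pos: [0.5423, 0.0073, 0.1582]
eef_rot: [-0.023, 1.0, -0.004, -0.012]
contact_force: [0.4, -1.2, 0.9]
opening: 0.512
clock: 19.83
tool_pos: [0.5007, 0.1997, 0.1487]
eef_rot: [-0.022, 1.0, -0.007, -0.019]
contact_force: [0.7, -0.4, -0.6]
opening: 0.508
at [500.7 199.7 148.7] tilt/rot [-0.7 -2.3 -1. ] F [ 0.7 -0.4 -0.6] op 44.8 t 19.83 n 3
[-17.6,31.5,11.8,-0.2,-0.8,-0.3, -17.6,31.4,12.2,-0.2,-0.8,-0.3, -17.7,31.2,12.5,-0.2,-0.8,-0.3]
```

```bash
python3 -m creep '[-17,30,6,0,-0.8,0, -17,28,10,0,-0.8,0, -17,20,10,0,-0.8,-0.3,-3,4,0,0,0,0,0,0,0,0,0,0]';  python3 plan.py 548 296 60 183.5; python3 - <<'E'
from pads import *
s=shot('wrist','w15')
for p in pads(s): print(p)
print(get_state()['q'].round(2))
E
```

```text
clock: 20.25
tool_pos: [0.5415, 0.2967, 0.1117]
eef_rot: [-0.034, 0.999, -0.007, -0.004]
contact_force: [0.8, 0.2, 1.0]
opening: 0.511
at [541.5 296.7 111.7] tilt/rot [-0.8 -0.5  0.4] F [0.8 0.2 1. ] op 45.1 t 20.25 n 2
[-3.5,-0.2,25.8,-0.4,-0.2,0.2, -3.3,-0.4,25.9,-0.4,-0.2,0.2]
(array([341.5,  42.2]), np.int32(1530), array([424.7, 297.9]))
(array([456.7, 118.6]), np.int32(1383), array([462.4, 371.4]))
(array([336.4, 131.4]), np.int32(1197), array([474.9, 298.8]))
(array([452.4, 211.6]), np.int32(1181), array([520. , 377.8]))
(array([325.4, 244.8]), np.int32(1018), array([548.5, 296.9]))
[-0.18  0.95 -0.77  1.66  0.82  0.9   0.35]
```

View pics/w15.png

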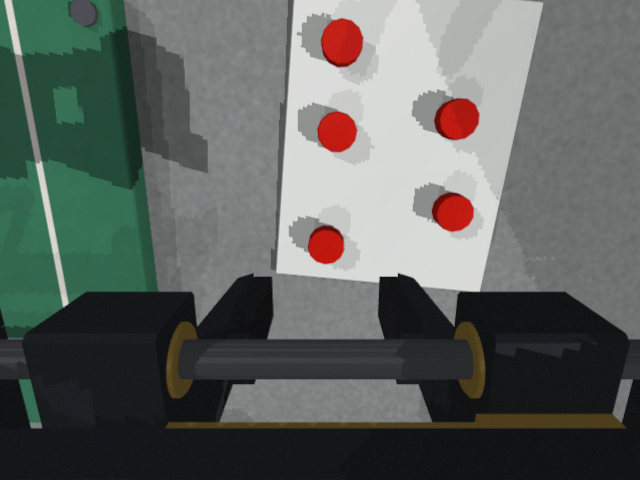

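```bash
python3 -m creep '[-2,0,22,0,0,0, -1,0,24,0,0,0, 0,0,22,0,0,0,2,0,12,0,0,0,0,0,0,0,0,0]' 45 8;  python3 plan.py 548.8 296.9 12 183.5
```

```text
clock: 20.72
tool_pos: [0.5403, 0.284, 0.029]
eef_rot: [-0.03, 0.999, -0.011, -0.006]
contact_force: [0.6, -1.2, -0.2]
opening: 0.509
at [540.3 284.   29. ] tilt/rot [-1.2 -0.7 -0. ] F [ 0.6 -1.2 -0.2] op 44.9 t 20.72 n 1
[-9.5,12.7,16.6,-1.2,-0.7,0]
```

```bash
python3 -m creep '[-7,10,0,-1,-0.6,0, -2,2,2,0,0,0, 0,0,0,0,0,0]';  python3 plan.py 548.8 296.9 12 183.5
```

```text
clock: 20.97
tool_pos: [0.5496, 0.2948, 0.0281]
eef_rot: [-0.029, 1.0, -0.002, -0.001]
contact_force: [0.4, -0.5, 0.7]
opening: 0.51
at [549.6 294.8  28.1] tilt/rot [-0.2 -0.1 -0.2] F [ 0.4 -0.5  0.7] op 44.9 t 20.97 n 1
[0.7,2.2,16.1,-0.2,-0.1,-0.2]
```

```bash
python3 -m creep '[0.5,3,9,0,0,0, 0,2,8,0,0,0, 0,0,0,0,0,0]';  python3 plan.py 548.8 296.9 12 183.5
```

```text
clock: 21.22
tool_pos: [0.5508, 0.3016, 0.0126]
eef_rot: [-0.028, 1.0, -0.0, 0.002]
contact_force: [-0.1, -0.3, -0.1]
opening: 0.51
at [550.8 301.6  12.6] tilt/rot [-0.   0.2 -0.3] F [-0.1 -0.3 -0.1] op 45.0 t 21.22 n 1
[2.2,-4.6,0.6,0,0.2,-0.3]
```

```bash
python3 -m creep '[2,-5,0,0,0,0, 0,0,0,0,0,0]';  python3 plan.py 548.8 296.9 12 183.5;python3 -m creep '[0,0,0,0,0,0,0,0,0,0,0,0,0,0,0,0,0,0,0,0,0,0,0,0]' 0 8;  python3 plan.py 548.8 296.9 12 183.5
```

```text
clock: 21.38
tool_pos: [0.5485, 0.2967, 0.0122]
eef_rot: [-0.029, 1.0, -0.0, 0.001]
contact_force: [0.1, -0.9, 0.1]
opening: 0.508
at [548.5 296.7  12.2] tilt/rot [-0.   0.2 -0.2] F [ 0.1 -0.9  0.1] op 44.7 t 21.38 n 1
[-0.3,0.2,0.2,0,0.2,-0.2]
clock: 21.72
tool_pos: [0.5485, 0.2964, 0.0127]
eef_rot: [-0.029, 1.0, -0.0, 0.002]
contact_force: [0.6, -0.3, 0.2]
opening: 0.276
at [548.5 296.4  12.7] tilt/rot [-0.1  0.2 -0.2] F [ 0.6 -0.3  0.2] op 24.3 t 21.72 n 1
[-0.4,0.5,0.7,-0.1,0.2,-0.2]
```

```bash
python3 -m creep '[0,0,-10,0,0,0,0,0,-25,0,0,0,0,-15,-30,0,0,0,0,-25,-25,0,0,0,0,-35,0,0,0,0]' - 14;  python3 pp.py 49.5 47.6 95 0
```

```text
clock: 22.13
tool_pos: [0.5498, 0.2311, 0.1086]
eef_rot: [-0.035, 0.999, 0.005, 0.001]
contact_force: [-0.4, -0.2, -0.1]
opening: 0.271
press now 1.0 258.7
at [549.8 231.1 108.6] tilt/rot [0.5 0.1 0.5] F [-0.4 -0.2 -0.1] op 23.9 t 22.13 n 6
[-7.7,-35.3,2,0.1,0,0.1, -7.8,-35.3,2,0.1,0,0.1, -7.9,-35.2,2.1,0.1,0,0.1, -7.9,-35.2,2.1,0.1,0,0.1, -8,-35.2,2.2,0.1,0,0.1]
[-8,-35.2,2.2,0.1,0,0.1]
```

```bash
python3 -m creep '[-8,-35,2,0,0,0, -8,-35,2,0,0,0, -8,-35,2,0,0,0, -8,-34,2,0,0,0, -8,-30,0,0,0,0]';python3 -m creep '[-4,-10,0,0,0,0,0,0,0,0,0,0,0,0,0,0,0,0]'; python3 pp.py 49.5 47.6 60 0;  python3 - <<'E'
from lines import *
s=shot('wrist','w16');fit(s,(.0495,.0476,0),occ_row=330,name='f16')
print(get_state()['q'].round(2))
E
```

```text
clock: 22.55
tool_pos: [0.6039, 0.0611, 0.1072]
eef_rot: [-0.039, 0.999, 0.006, 0.005]
contact_force: [0.2, -0.0, 0.2]
opening: 0.271
clock: 22.8
tool_pos: [0.6114, 0.0393, 0.1081]
eef_rot: [-0.032, 0.999, 0.002, 0.006]
contact_force: [0.5, 0.9, 0.1]
opening: 0.272
press now 50.7 63.5
at [611.4  39.3 108.1] tilt/rot [0.2 0.7 0.1] F [0.5 0.9 0.1] op 24.0 t 22.8 n 2
[0.9,-8,24,0.1,0.4,0.1, 0.8,-8,24,0.1,0.4,0.1]
sole press mm 49.1 47.9 deg 0.6 cost 43.2
[ 0.28  0.95 -0.79  1.7   0.87  0.86  0.74]
```

View pics/f16.png

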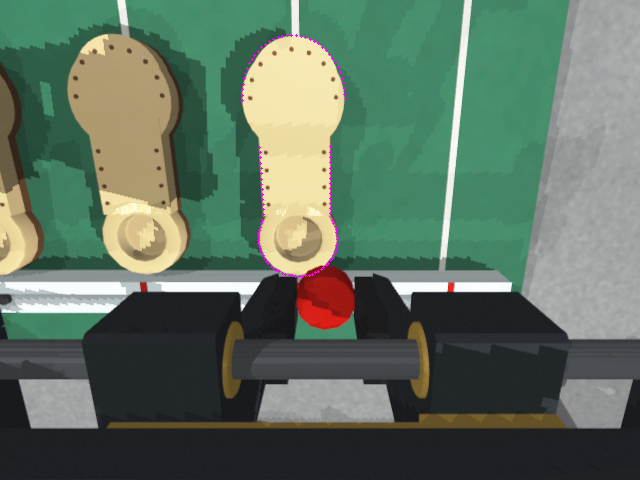

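```bash
cat > plug.py <<'E'
from pads import *
def plugcheck(s=None):
    st=get_state() if s is None else None
    s=s or shot('wrist');st=get_state();Rt=R.from_quat(st['eef_rot']);p=np.array(st['tool_pos'])
    im=s['color'].astype(int);m=((im[...,0]>80)&(im[...,1]<70)&(im[...,2]<75)&(im[...,0]-im[...,1]>60)).astype(np.uint8)
    n,l,q,c=cv2.connectedComponentsWithStats(m)
    k=[k for k in range(1,n) if abs(c[k][0]-325)<60 and abs(c[k][1]-295)<60 and q[k,4]>400]
    k=max(k,key=lambda k:q[k,4]);x,y,w,h,a=q[k];print('obs cols',x,x+w-1,'rows',y,y+h-1)
    t=np.radians(np.arange(0,360,5))
    for top in(-4,-6,-8):
        for dx in (-3,0,3):
            pts=np.array([[12.5*np.cos(v)+dx,12.5*np.sin(v),z] for v in t for z in(top,top+14)])/1000
            u=np.array([proj(s,p+Rt.apply(v)) for v in pts]);print(top,dx,'cols',u[:,0].min().round(),u[:,0].max().round(),'rows',u[:,1].min().round(),u[:,1].max().round())
E
python3 -c "
from plug import *
plugcheck()"
```

```text
obs cols 297 354 rows 266 328
-4 -3 cols 296.0 356.0 rows 264.0 331.0
-4 0 cols 296.0 357.0 rows 258.0 325.0
-4 3 cols 296.0 357.0 rows 251.0 319.0
-6 -3 cols 296.0 357.0 rows 266.0 334.0
-6 0 cols 296.0 357.0 rows 259.0 327.0
-6 3 cols 295.0 357.0 rows 253.0 321.0
-8 -3 cols 295.0 357.0 rows 267.0 336.0
-8 0 cols 295.0 357.0 rows 261.0 330.0
-8 3 cols 295.0 357.0 rows 254.0 323.0
```

```bash
python3 -m creep '[2,-10,10,0,0.4,0, 2,-6,15,0,0,0, 2,0,15,0,0,0,0,0,6,0,0,0,0,0,0,0,0,0]'; python3 pp.py 48.5 47.7 52 0
```

```text
clock: 23.32
tool_pos: [0.6047, 0.0319, 0.0605]
eef_rot: [-0.04, 0.999, 0.004, 0.002]
contact_force: [0.3, -0.2, -0.7]
opening: 0.271
press now 43.5 56.5
at [604.7  31.9  60.5] tilt/rot [0.5 0.3 1. ] F [ 0.3 -0.2 -0.7] op 23.9 t 23.32 n 1
[-4.8,-9,8.5,0.5,0.3,1]
```

```bash
python3 -m creep '[-3,-9,3,0.3,0.3,1, 0,-3,4,0,0,0,0,0,0,0,0,0]'; python3 pp.py 48.5 47.7 52 0
```

```text
clock: 23.57
tool_pos: [0.6088, 0.0215, 0.0532]
eef_rot: [-0.032, 0.999, 0.002, -0.001]
contact_force: [-0.6, 0.3, -0.4]
opening: 0.273
press now 47.0 45.9
at [608.8  21.5  53.2] tilt/rot [ 0.2 -0.1  0.2] F [-0.6  0.3 -0.4] op 24.0 t 23.57 n 1
[-1.5,1.8,1.2,0.2,-0.1,0.2]
```

```bash
python3 -m creep '[-1.5,1.8,2,0,0,0,0,0,0,0,0,0]'; python3 pp.py 48.5 47.7 40 0;python3 - <<'E'
from lines import *
s=shot('wrist','w17')
E
```

```text
clock: 23.73
tool_pos: [0.611, 0.0232, 0.0516]
eef_rot: [-0.032, 0.999, 0.002, 0.0]
contact_force: [-0.0, 0.6, -0.5]
opening: 0.27
press now 49.3 47.5
at [611.   23.2  51.6] tilt/rot [0.2 0.  0.1] F [-0.   0.6 -0.5] op 23.8 t 23.73 n 1
[0.8,0.2,11.6,0.2,0,0.1]
```

View pics/w17.png

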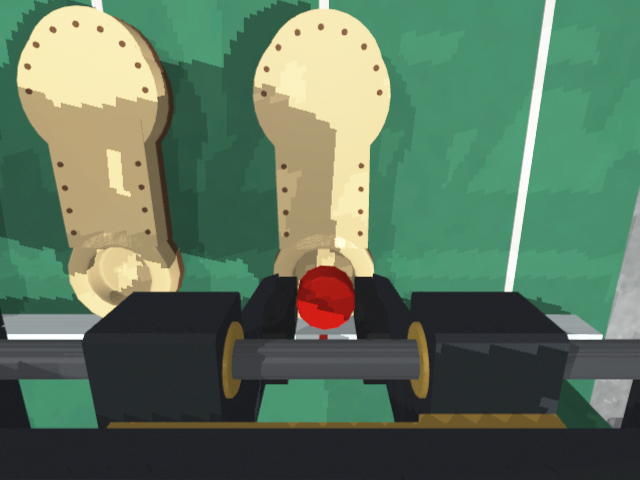

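```bash
python3 -m creep '[0.8,0,5,0,0,0,0,0,0,0,0,0]'; python3 pp.py 48.5 47.7 40 0
```

```text
clock: 23.95
tool_pos: [0.6106, 0.0233, 0.0471]
eef_rot: [-0.032, 0.999, 0.002, 0.001]
contact_force: [-0.7, -0.1, 0.3]
opening: 0.271
press now 49.0 47.5
at [610.6  23.3  47.1] tilt/rot [0.2 0.1 0.1] F [-0.7 -0.1  0.3] op 23.8 t 23.95 n 1
[0.5,0.1,7.1,0.2,0.1,0.1]
```

```bash
python3 -m creep '[0.3,0,4,0,0,0,0,0,0,0,0,0]'; python3 -m creep '[0.3,0,3,0,0,0,0,0,0,0,0,0]'; python3 pp.py 48.5 47.7 39 0
```

```text
clock: 24.12
tool_pos: [0.6106, 0.0234, 0.0433]
eef_rot: [-0.032, 0.999, 0.002, 0.001]
contact_force: [-0.5, -0.9, 0.7]
opening: 0.272
clock: 24.28
tool_pos: [0.6101, 0.0229, 0.0409]
eef_rot: [-0.032, 0.999, 0.001, 0.001]
contact_force: [0.5, -0.4, 2.4]
opening: 0.27
press now 48.4 47.2
at [610.1  22.9  40.9] tilt/rot [0.2 0.1 0.1] F [ 0.5 -0.4  2.4] op 23.8 t 24.28 n 1
[-0.1,0.5,1.9,0.2,0.1,0.1]
```

```bash
python3 -m creep '[-0.5,0.4,2.5,0,0,0,0,0,0,0,0,0]'; python3 pp.py 48.5 47.7 39 0
```

```text
clock: 24.45
tool_pos: [0.6097, 0.0228, 0.0387]
eef_rot: [-0.032, 0.999, 0.001, 0.0]
contact_force: [-0.0, -0.9, -0.0]
opening: 0.276
press now 48.0 47.1
at [609.7  22.8  38.7] tilt/rot [0.1 0.  0.1] F [-0.  -0.9 -0. ] op 24.3 t 24.45 n 1
[-0.5,0.6,-0.3,0.1,0,0.1]
```

```bash
python3 -m creep '[0,0,0,0,0,0,0,0,0,0,0,0,0,0,0,0,0,0]' 40; python3 -m creep '[0,0,-10,0,0,0,0,0,-25,0,0,0,0,0,-35,0,0,0,5,0,-35,0,0,0,5,0,-15,0,0,0]';python3 pp.py 48.5 47.7 39 0; python3 - <<'E'
from lines import *
s=shot('wrist','w18');fit(s,(.0495,.0476,0),occ_row=330,name='f18')
E
```

```text
clock: 24.7
tool_pos: [0.61, 0.0233, 0.0385]
eef_rot: [-0.032, 0.999, 0.001, 0.001]
contact_force: [0.2, 0.1, -0.3]
opening: 0.453
clock: 25.12
tool_pos: [0.5978, 0.0227, 0.1602]
eef_rot: [-0.032, 0.999, 0.002, -0.004]
contact_force: [-0.1, 0.5, -0.1]
opening: 0.453
press now 36.1 47.8
at [597.8  22.7 160.2] tilt/rot [ 0.2 -0.4  0.2] F [-0.1  0.5 -0.1] op 39.9 t 25.12 n 4
[-3.3,-0.1,30.3,0.1,-0.1,0.1, -3.3,-0.1,30.3,0.1,-0.1,0.1, -3.2,-0.1,30.3,0.1,-0.1,0.1, -3.2,-0.1,30.3,0.1,-0.1,0.1]
sole press mm 49.1 47.7 deg 0.7 cost 7.5
```

View pics/f18.png

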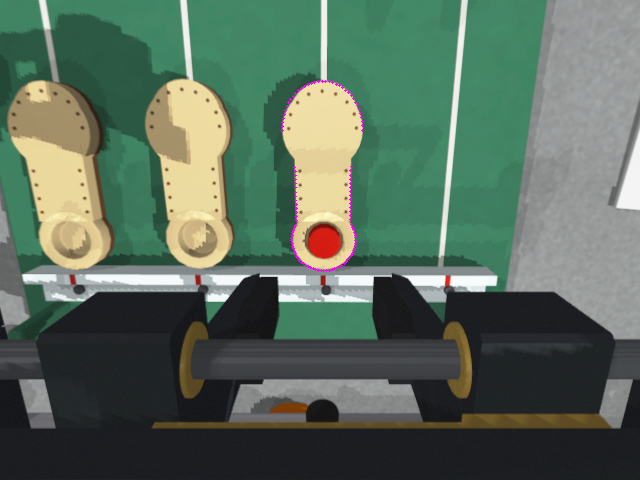

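```bash
python3 -m creep '[14,38,0,0,0,0, 15,38,0,0,0,0, 15,38,0,0,0,0, 15,38,0,0,0,0, 16,38,0,0,0,0]' 45 8;python3 -m creep '[14,36,5,0,0,0, 12,30,10,0,0,0, 6,12,5,0,0,0,0,0,0,0,0,0]';  python3 plan.py 475 298 100 183.5
```

```text
clock: 25.58
tool_pos: [0.5161, 0.1997, 0.1622]
eef_rot: [-0.019, 1.0, -0.002, 0.001]
contact_force: [1.0, 0.4, 0.6]
opening: 0.509
clock: 25.92
tool_pos: [0.4724, 0.2904, 0.1423]
eef_rot: [-0.027, 1.0, 0.002, 0.0]
contact_force: [-0.3, 0.2, 0.4]
opening: 0.512
at [472.4 290.4 142.3] tilt/rot [ 0.2  0.1 -0.4] F [-0.3  0.2  0.4] op 45.1 t 25.92 n 2
[-1.5,3.6,21.2,0.1,0,-0.2, -1.5,3.7,21.2,0.1,0,-0.2]
```

```bash
python3 -m creep '[-1,4,18,0,0,0, -2,5,24,0,0,0, -2,7,24,0,0,0,-2,3,16,0,0,0,0,0,0,0,0,0]' 45 8;  python3 - <<'E'
from pads import *
s=shot('wrist')
for p in pads(s): print(p)
E
python3 plan.py 475 298 12 183.5
```

```text
clock: 26.33
tool_pos: [0.4812, 0.3071, 0.0581]
eef_rot: [-0.027, 1.0, 0.001, 0.002]
contact_force: [-1.0, -0.1, 0.6]
opening: 0.512
(array([311. , 147.7]), np.int32(1946), array([423.4, 298. ]))
(array([450.2, 230.2]), np.int32(1853), array([460.9, 371.2]))
(array([308.7, 246.6]), np.int32(1661), array([473.7, 299. ]))
(array([451.2, 318.7]), np.int32(60), array([511.2, 379.1]))
at [481.5 306.9  59.2] tilt/rot [ 0.1  0.3 -0.5] F [ 0.7 -1.2  0.2] op 44.8 t 26.38 n 2
[3.6,-4.3,23.6,0,0.1,-0.2, 3.5,-4.3,23.6,0,0.1,-0.2]
```

```bash
python3 -m creep '[5,-8,10,0,0,-0.4, 2,-1,10,0,0,0, 0,0,5,0,0,0, 0,0,0,0,0,0]'; python3 plan.py 474.5 298.5 12 183.5
```

```text
clock: 26.72
tool_pos: [0.4782, 0.2949, 0.0362]
eef_rot: [-0.027, 1.0, 0.001, 0.005]
contact_force: [-0.1, -0.6, 0.0]
opening: 0.513
at [478.2 294.9  36.2] tilt/rot [ 0.1  0.5 -0.4] F [-0.1 -0.6  0. ] op 45.2 t 26.72 n 1
[3.7,3.8,24.2,0.1,0.5,-0.4]
```

```bash
python3 -m creep '[4,4,8,0,0.4,-0.3, 2,1,9,0,0,0, 0,0,5,0,0,0, 0,0,0,0,0,0]'; python3 plan.py 474.5 298.5 12 183.5
```

```text
clock: 27.05
tool_pos: [0.4731, 0.3013, 0.0141]
eef_rot: [-0.03, 1.0, 0.002, 0.002]
contact_force: [-0.6, 0.1, 0.2]
opening: 0.518
at [473.1 301.3  14.1] tilt/rot [ 0.3  0.3 -0.1] F [-0.6  0.1  0.2] op 45.6 t 27.05 n 1
[-1.2,-2.9,2.1,0.3,0.3,-0.1]
```

```bash
python3 -m creep '[-1.2,-3,2,0,0,0, 0,0,0,0,0,0]';  python3 -m creep '[0,0,0,0,0,0,0,0,0,0,0,0,0,0,0,0,0,0,0,0,0,0,0,0]' 0 10;  python3 plan.py 474.5 298.5 12 183.5;python3 -m creep '[0,0,-10,0,0,0,0,0,-25,0,0,0,0,-15,-30,0,0,0,0,-25,-25,0,0,0,0,-35,0,0,0,0]' - 14;  python3 pp.py 48.7 -47.3 100 0;python3 -c "
from plug import *
plugcheck()"
```

```text
clock: 27.22
tool_pos: [0.4743, 0.2987, 0.0115]
eef_rot: [-0.03, 1.0, 0.002, 0.002]
contact_force: [-0.7, 0.4, 0.0]
opening: 0.512
clock: 27.55
tool_pos: [0.4747, 0.2988, 0.0119]
eef_rot: [-0.03, 1.0, 0.003, 0.002]
contact_force: [0.5, 0.5, -0.5]
opening: 0.273
at [474.7 298.8  11.9] tilt/rot [ 0.3  0.3 -0.1] F [ 0.5  0.5 -0.5] op 24.1 t 27.55 n 1
[0.2,-0.3,-0.1,0.3,0.3,-0.1]
clock: 27.97
tool_pos: [0.4769, 0.2323, 0.1076]
eef_rot: [-0.036, 0.999, 0.008, 0.002]
contact_force: [1.7, -0.5, -0.9]
opening: 0.267
press now -71.6 264.4
at [476.9 232.3 107.6] tilt/rot [0.9 0.3 0.6] F [ 1.7 -0.5 -0.9] op 23.6 t 27.97 n 9
[-13,-34.8,0.4,0.1,0,0.1, -13,-34.8,0.4,0.1,0,0.1, -13.1,-34.8,0.5,0.1,0,0.1, -13.1,-34.7,0.5,0.1,0,0.1, -13.2,-34.7,0.6,0.1,0,0.1]
[-13.2,-34.7,0.6,0.1,0,0.1, -13.2,-34.7,0.7,0.1,0,0.1, -13.3,-34.7,0.7,0.1,0,0.1, -13.3,-34.7,0.8,0.1,0,0.1]
obs cols 296 354 rows 263 326
-4 -3 cols 263.0 322.0 rows 261.0 327.0
-4 0 cols 263.0 322.0 rows 255.0 321.0
-4 3 cols 262.0 323.0 rows 249.0 315.0
-6 -3 cols 262.0 322.0 rows 263.0 330.0
-6 0 cols 262.0 322.0 rows 256.0 323.0
-6 3 cols 262.0 323.0 rows 250.0 317.0
-8 -3 cols 262.0 322.0 rows 264.0 332.0
-8 0 cols 261.0 323.0 rows 258.0 326.0
-8 3 cols 261.0 323.0 rows 251.0 319.0
```

```bash
python3 -m creep '[-13,-35,0,0,0,0, -13,-35,0,0,0,0, -13,-35,0,0,0,0, -13,-35,0,0,0,0, -13,-35,0,0,0,0]';python3 -m creep '[-13,-35,0,0,0,0, -13,-32,0,0,0,0, -12,-20,0,0,0,0,-4,-6,0,0,0,0,0,0,0,0,0,0]'; python3 pp.py 48.5 -47.1 80 0
```

```text
clock: 28.43
tool_pos: [0.5524, 0.0537, 0.11]
eef_rot: [-0.039, 0.999, 0.003, 0.002]
contact_force: [0.4, 0.7, -0.8]
opening: 0.278
clock: 28.85
tool_pos: [0.6045, -0.0537, 0.111]
eef_rot: [-0.031, 1.0, -0.0, 0.002]
contact_force: [-0.3, 0.2, -0.9]
opening: 0.274
press now 38.1 -28.9
at [604.5 -53.7 111. ] tilt/rot [-0.1  0.2 -0. ] F [-0.3  0.2 -0.9] op 24.1 t 28.85 n 1
[-10.3,-18.2,31.1,-0.1,0.2,0]
```

```bash
python3 -m creep '[-10,-18,8,0,0,0, 0,-2,16,0,0,0, 0,0,16,0,0,0,0,0,8,0,0,0,0,0,0,0,0,0]'; python3 pp.py 48.5 -47.1 52 0;python3 - <<'E'
from lines import *
s=shot('wrist');fit(s,(.0487,-.0472,0),occ_row=260,name='f19')
E
```

```text
clock: 29.27
tool_pos: [0.6137, -0.0646, 0.0621]
eef_rot: [-0.035, 0.999, 0.002, 0.002]
contact_force: [0.1, -0.7, -0.6]
opening: 0.276
press now 46.6 -40.4
at [613.7 -64.6  62.1] tilt/rot [0.2 0.2 0.5] F [ 0.1 -0.7 -0.6] op 24.3 t 29.27 n 1
[-1.8,-6.8,10.1,0.2,0.2,0.5]
sole press mm 118.7 -97.2 deg -52.8 cost 1.3
```

```bash
python3 -m creep '[-2,-7,4,0,0,0.4, 0,-1,5,0,0,0,0,0,0,0,0,0]'; python3 pp.py 48.5 -47.1 45 0; python3 - <<'E'
from lines import *
s=shot('wrist','w20')
E
```

```text
clock: 29.57
tool_pos: [0.6165, -0.0693, 0.054]
eef_rot: [-0.034, 0.999, 0.003, 0.002]
contact_force: [-0.1, -0.7, -0.9]
opening: 0.272
press now 49.1 -45.2
at [616.5 -69.3  54. ] tilt/rot [0.4 0.3 0.4] F [-0.1 -0.7 -0.9] op 24.0 t 29.57 n 1
[0.7,-2,9,0.4,0.3,0.4]
```

View pics/w20.png

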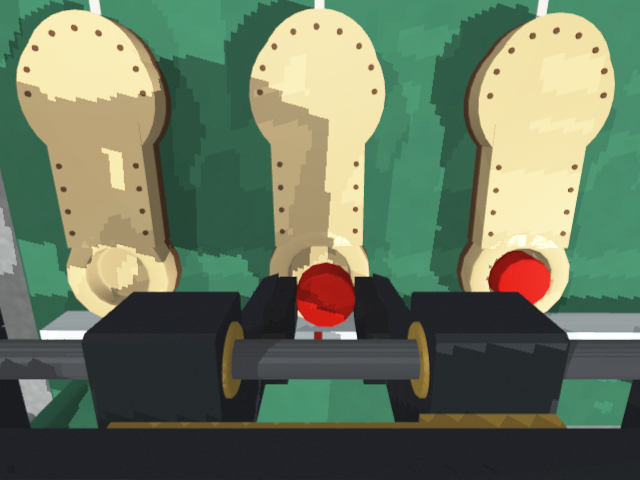

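```bash
python3 -m creep '[0.5,-2,5,0,0,0.4,0,0,0,0,0,0]'; python3 pp.py 48.5 -47.1 45 0;python3 -m creep '[0,0,4,0,0,0,0,0,0,0,0,0]';python3 pp.py 48.5 -47.1 40 0
```

```text
clock: 29.78
tool_pos: [0.6169, -0.0715, 0.0497]
eef_rot: [-0.03, 1.0, 0.003, 0.003]
contact_force: [-0.2, -0.0, -0.6]
opening: 0.274
press now 49.3 -47.4
at [616.9 -71.5  49.7] tilt/rot [ 0.3  0.4 -0.1] F [-0.2 -0.  -0.6] op 24.2 t 29.78 n 1
[0.9,0.3,4.7,0.3,0.4,-0.1]
clock: 29.95
tool_pos: [0.6171, -0.0717, 0.0456]
eef_rot: [-0.03, 1.0, 0.003, 0.004]
contact_force: [0.3, -0.7, -0.7]
opening: 0.271
press now 49.6 -47.6
at [617.1 -71.7  45.6] tilt/rot [ 0.3  0.4 -0.1] F [ 0.3 -0.7 -0.7] op 23.9 t 29.95 n 1
[1.1,0.5,5.6,0.3,0.4,-0.1]
```

```bash
python3 -m creep '[0.9,0.4,3,0,0,0,0,0,0,0,0,0]'; python3 -m creep '[0.5,0,3,0,0,0,0,0,0,0,0,0]'; python3 pp.py 48.5 -47.1 39 0
```

```text
clock: 30.12
tool_pos: [0.6163, -0.0713, 0.0425]
eef_rot: [-0.029, 1.0, 0.003, 0.004]
contact_force: [-0.7, 0.6, 0.0]
opening: 0.274
clock: 30.28
tool_pos: [0.6157, -0.0713, 0.0392]
eef_rot: [-0.03, 1.0, 0.003, 0.004]
contact_force: [0.1, 0.2, -0.2]
opening: 0.272
press now 48.1 -47.2
at [615.7 -71.3  39.2] tilt/rot [ 0.3  0.4 -0.1] F [ 0.1  0.2 -0.2] op 24.0 t 30.28 n 1
[-0.4,0.1,0.2,0.3,0.4,-0.1]
```

```bash
python3 -m creep '[0,0,0.5,0,0,0,0,0,0,0,0,0,0,0,0,0,0,0]' 40; python3 -m creep '[0,0,-10,0,0,0,0,0,-25,0,0,0,0,0,-35,0,0,0,5,0,-35,0,0,0,5,0,-15,0,0,0]'; python3 - <<'E'
from lines import *
s=shot('wrist','w21');fit(s,(.0487,-.0472,0),occ_row=330,name='f21')
i=s['color'][180:330,150:550];cv2.imwrite('pics/c21.png',cv2.cvtColor(cv2.resize(i,None,fx=2,fy=2,interpolation=2),4))
from pads import *
s=shot('top')
for p in pads(s): print(p)
E
```

```text
clock: 30.53
tool_pos: [0.6157, -0.0711, 0.0385]
eef_rot: [-0.03, 1.0, 0.003, 0.004]
contact_force: [0.8, 0.2, 0.2]
opening: 0.449
clock: 30.95
tool_pos: [0.6026, -0.0718, 0.1607]
eef_rot: [-0.03, 1.0, 0.004, -0.0]
contact_force: [0.8, -0.1, 0.4]
opening: 0.457
sole press mm 48.3 -47.2 deg 0.6 cost 6.1
(array([332.5, 169.9]), np.int32(125), array([792.3,   8.2]))
(array([321.7, 236. ]), np.int32(68), array([615.1,  23.9]))
(array([360.1, 236.5]), np.int32(74), array([620.3, -71.5]))
(array([187. , 248.8]), np.int32(63), array([560.3, 353.9]))
(array([174.2, 288.5]), np.int32(64), array([460.7, 371.2]))
(array([203.1, 306.5]), np.int32(63), array([422.4, 295.9]))
```

View pics/c21.png

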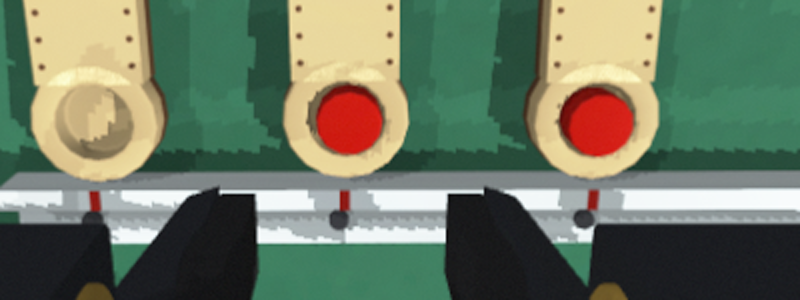

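```bash
python3 -m creep '[14,38,0,0,0,0, 15,38,0,0,0,0, 15,38,0,0,0,0, 15,38,0,0,0,0, 16,38,0,0,0,0]' 45 8;python3 -m creep '[16,38,0,0,0,0, 18,38,0,0,0,0, 18,38,0,0,0,0,18,34,0,0,0,0,14,16,5,0,0,0]';  python3 plan.py 422 297 100 183.5
```

```text
clock: 31.47
tool_pos: [0.5179, 0.1036, 0.1552]
eef_rot: [-0.017, 1.0, -0.001, -0.001]
contact_force: [0.4, 0.4, 0.2]
opening: 0.512
clock: 31.88
tool_pos: [0.4222, 0.2703, 0.1463]
eef_rot: [-0.018, 1.0, -0.0, -0.004]
contact_force: [1.0, 1.4, -1.0]
opening: 0.511
at [422.2 270.3 146.3] tilt/rot [-0.  -0.5 -1.4] F [ 1.   1.4 -1. ] op 45.0 t 31.88 n 2
[-0.6,13.3,23.1,0,-0.2,-0.7, -0.6,13.3,23.1,0,-0.2,-0.7]
```

```bash
python3 -m creep '[-3,6,16,0,0,-0.7, -3,4,24,0,0,-0.7, 0,4,22,0,0,0,0,3,16,0,0,0,0,0,0,0,0,0]' 45 8;  python3 - <<'E'
from pads import *
s=shot('wrist')
for p in pads(s): print(p)
print(get_state()['q'].round(2))
E
python3 plan.py 423 297.5 12 183.5
```

```text
clock: 32.3
tool_pos: [0.4183, 0.2952, 0.0623]
eef_rot: [-0.04, 0.999, 0.001, -0.007]
contact_force: [-0.7, 0.2, 0.1]
opening: 0.51
(array([327.7, 265.6]), np.int32(1630), array([421.5, 297.8]))
[-0.32  0.92 -0.64  2.01  1.01  0.58 -0.02]
at [418.6 295.   63.3] tilt/rot [ 0.1 -0.8  1. ] F [ 0.9 -0.4  0.3] op 45.1 t 32.35 n 2
[-2.7,1,25.6,0.1,-0.4,0.5, -2.5,1,25.6,0.1,-0.4,0.5]
```

```bash
python3 -m creep '[-1,2,16,0,0,0.5, 0,2,14,0,0,0.4, 0,0,4,0,0,0,0,0,0,0,0,0]'; python3 plan.py 422.3 297.3 12 183.5
```

```text
clock: 32.68
tool_pos: [0.4196, 0.298, 0.0298]
eef_rot: [-0.031, 1.0, 0.001, -0.007]
contact_force: [0.6, -0.0, -0.7]
opening: 0.511
at [419.6 298.   29.8] tilt/rot [ 0.1 -0.8 -0. ] F [ 0.6 -0.  -0.7] op 45.0 t 32.68 n 1
[-2.9,-0.9,17.7,0.1,-0.8,0]
```

```bash
python3 -m creep '[-3,-1,8,0,-0.5,0, 0,0,8,0,-0.3,0, 0,0,2,0,0,0,0,0,0,0,0,0]'; python3 plan.py 422.3 297.3 12 183.5
```

```text
clock: 33.02
tool_pos: [0.4246, 0.2966, 0.0148]
eef_rot: [-0.03, 1.0, 0.002, 0.002]
contact_force: [0.4, 0.6, 1.2]
opening: 0.509
at [424.6 296.6  14.8] tilt/rot [ 0.2  0.3 -0.1] F [0.4 0.6 1.2] op 44.8 t 33.02 n 1
[2.3,0.8,2.8,0.2,0.3,-0.1]
```

```bash
python3 -m creep '[2.3,0.8,2.8,0,0,0, 0,0,0,0,0,0]';  python3 plan.py 422.3 297.3 12 183.5; python3 -m creep '[0,0,0,0,0,0,0,0,0,0,0,0,0,0,0,0,0,0,0,0,0,0,0,0]' 0 10;python3 -m creep '[0,0,-10,0,0,0,0,0,-25,0,0,0,0,-15,-30,0,0,0,0,-25,-25,0,0,0,0,-35,0,0,0,0]' - 14;  python3 pp.py 49.7 -142.1 100 0;python3 -c "
from plug import *
plugcheck()"
```

```text
clock: 33.18
tool_pos: [0.4229, 0.2975, 0.0133]
eef_rot: [-0.029, 1.0, 0.002, 0.003]
contact_force: [-0.9, 0.9, 0.4]
opening: 0.513
at [422.9 297.5  13.3] tilt/rot [ 0.3  0.3 -0.2] F [-0.9  0.9  0.4] op 45.2 t 33.18 n 1
[0.6,-0.1,1.3,0.3,0.3,-0.2]
clock: 33.52
tool_pos: [0.4233, 0.2979, 0.0146]
eef_rot: [-0.029, 1.0, 0.003, 0.004]
contact_force: [-0.9, 0.2, -0.3]
opening: 0.276
clock: 33.93
tool_pos: [0.4257, 0.2307, 0.1071]
eef_rot: [-0.035, 0.999, 0.008, 0.003]
contact_force: [1.6, -0.2, -0.3]
opening: 0.271
press now -122.9 265.9
at [425.7 230.7 107.1] tilt/rot [0.9 0.4 0.5] F [ 1.6 -0.2 -0.3] op 23.9 t 33.93 n 12
[-14.1,-34.1,0.2,0.1,0,0, -14.1,-34.1,0.2,0.1,0,0, -14.1,-34.1,0.2,0.1,0,0, -14.2,-34.1,0.3,0.1,0,0, -14.2,-34.1,0.3,0.1,0,0]
[-14.2,-34.1,0.3,0.1,0,0, -14.2,-34.1,0.4,0.1,0,0, -14.3,-34.1,0.4,0.1,0,0, -14.3,-34,0.5,0.1,0,0, -14.3,-34,0.5,0.1,0,0]
[-14.3,-34,0.5,0.1,0,0, -14.4,-34,0.6,0.1,0,0]
obs cols 297 353 rows 261 323
-4 -3 cols 263.0 323.0 rows 260.0 326.0
-4 0 cols 263.0 323.0 rows 254.0 320.0
-4 3 cols 263.0 323.0 rows 248.0 314.0
-6 -3 cols 263.0 323.0 rows 262.0 329.0
-6 0 cols 262.0 323.0 rows 256.0 323.0
-6 3 cols 262.0 323.0 rows 249.0 316.0
-8 -3 cols 262.0 323.0 rows 264.0 331.0
-8 0 cols 262.0 323.0 rows 257.0 325.0
-8 3 cols 261.0 323.0 rows 251.0 319.0
```

```bash
python3 -m creep '[-14,-34,0,0,0,0, -14,-34,0,0,0,0, -14,-34,0,0,0,0, -14,-34,0,0,0,0, -14,-34,0,0,0,0]';python3 -m creep '[-14,-34,0,0,0,0, -14,-34,0,0,0,0, -14,-34,0,0,0,0,-14,-34,0,0,0,0,-14,-32,0,0,0,0]'; python3 pp.py 49 -142.1 90 0
```

```text
clock: 34.4
tool_pos: [0.5048, 0.0563, 0.1058]
eef_rot: [-0.038, 0.999, 0.003, 0.001]
contact_force: [0.5, 0.7, -0.8]
opening: 0.272
clock: 34.82
tool_pos: [0.5882, -0.1172, 0.1039]
eef_rot: [-0.037, 0.999, 0.002, -0.001]
contact_force: [0.1, 0.5, -0.0]
opening: 0.275
press now 18.0 -91.2
at [ 588.2 -117.2  103.9] tilt/rot [ 0.2 -0.1  0.7] F [ 0.1  0.5 -0. ] op 24.3 t 34.82 n 2
[-15.2,-25.6,6.8,0.1,-0.1,0.4, -15.4,-25.5,6.9,0.1,-0.1,0.4]
```

```bash
python3 -m creep '[-13,-17,6,0,0,0.4, -8,-8,10,0,0,0.3,-2,-3,14,0,0,0,0,0,8,0,0,0,0,0,0,0,0,0]'; python3 pp.py 49 -142.1 52 0
```

```text
clock: 35.23
tool_pos: [0.6139, -0.1585, 0.0606]
eef_rot: [-0.021, 1.0, -0.001, -0.002]
contact_force: [-0.6, -1.2, 0.1]
opening: 0.269
press now 41.1 -134.1
at [ 613.9 -158.5   60.6] tilt/rot [-0.2 -0.3 -1.1] F [-0.6 -1.2  0.1] op 23.7 t 35.23 n 1
[-8.1,-7.8,8.5,-0.2,-0.3,-1.1]
```

```bash
python3 -m creep '[-6,-7,3,0,0,-1, -1,-1,4,0,0,0,0,0,0,0,0,0]'; python3 pp.py 49 -142.1 48 0
```

```text
clock: 35.48
tool_pos: [0.6185, -0.1612, 0.0521]
eef_rot: [-0.034, 0.999, 0.0, -0.005]
contact_force: [0.5, 0.8, -0.5]
opening: 0.27
press now 45.5 -137.1
at [ 618.5 -161.2   52.1] tilt/rot [ 0.  -0.6  0.3] F [ 0.5  0.8 -0.5] op 23.8 t 35.48 n 1
[-3.5,-5,4,0,-0.6,0.3]
```

```bash
python3 -m creep '[-3,-5,1,0,-0.5,0.3,0,0,0,0,0,0]'; python3 pp.py 49 -142.1 48 0; python3 - <<'E'
from lines import *
s=shot('wrist','w22')
E
```

```text
clock: 35.65
tool_pos: [0.6214, -0.1636, 0.0513]
eef_rot: [-0.033, 0.999, 0.001, -0.001]
contact_force: [0.9, 0.2, -0.2]
opening: 0.272
press now 48.2 -139.7
at [ 621.4 -163.6   51.3] tilt/rot [ 0.1 -0.1  0.2] F [ 0.9  0.2 -0.2] op 24.0 t 35.65 n 1
[-0.8,-2.4,3.3,0.1,-0.1,0.2]
```

View pics/w22.png

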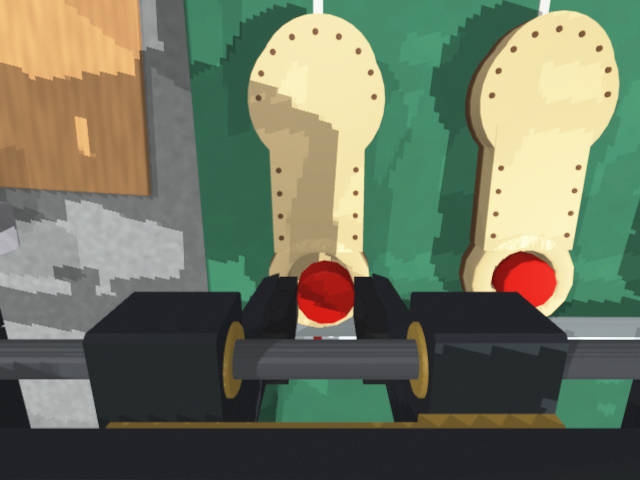

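```bash
python3 -m creep '[-0.8,-2.6,3,0,0,0.2,0,0,0,0,0,0]'; python3 pp.py 49 -142.1 44 0;  python3 -m creep '[0,0,4,0,0,0,0,0,0,0,0,0]'; python3 pp.py 49 -142.1 40 0
```

```text
clock: 35.87
tool_pos: [0.6225, -0.1644, 0.0492]
eef_rot: [-0.032, 0.999, 0.001, -0.0]
contact_force: [0.1, -0.7, 0.8]
opening: 0.269
press now 49.2 -140.5
at [ 622.5 -164.4   49.2] tilt/rot [ 0.2 -0.   0.1] F [ 0.1 -0.7  0.8] op 23.7 t 35.87 n 1
[0.2,-1.6,5.2,0.2,0,0.1]
clock: 36.03
tool_pos: [0.6231, -0.1644, 0.0457]
eef_rot: [-0.032, 1.0, 0.001, 0.001]
contact_force: [0.4, 0.7, -0.5]
opening: 0.273
press now 49.8 -140.5
at [ 623.1 -164.4   45.7] tilt/rot [0.1 0.1 0.1] F [ 0.4  0.7 -0.5] op 24.0 t 36.03 n 1
[0.8,-1.6,5.7,0.1,0.1,0.1]
```

```bash
python3 -m creep '[0.8,-2.4,0,0,0,0,0,0,0,0,0,0]'; python3 pp.py 49 -142.1 40 0;  python3 -m creep '[0,0,3,0,0,0,0,0,0,0,0,0]'; python3 pp.py 49 -142.1 40 0
```

```text
clock: 36.2
tool_pos: [0.6223, -0.1669, 0.0455]
eef_rot: [-0.032, 1.0, 0.001, 0.001]
contact_force: [-0.1, 0.0, 0.3]
opening: 0.269
press now 48.9 -143.0
at [ 622.3 -166.9   45.5] tilt/rot [0.2 0.1 0.1] F [-0.1  0.   0.3] op 23.7 t 36.2 n 1
[-0.1,0.9,5.5,0.2,0.1,0.1]
clock: 36.37
tool_pos: [0.622, -0.1671, 0.0421]
eef_rot: [-0.031, 1.0, 0.001, 0.0]
contact_force: [-0.3, -0.1, -0.4]
opening: 0.268
press now 48.6 -143.1
at [ 622.  -167.1   42.1] tilt/rot [0.2 0.  0.1] F [-0.3 -0.1 -0.4] op 23.6 t 36.37 n 1
[-0.4,1,2.1,0.2,0,0.1]
```

```bash
python3 -m creep '[-0.3,0.7,3,0,0,0,0,0,0,0,0,0]'; python3 pp.py 49 -142.1 39 0;  python3 -m creep '[0,0,0,0,0,0,0,0,0,0,0,0,0,0,0,0,0,0]' 40; python3 -m creep '[0,0,-10,0,0,0,0,0,-25,0,0,0,0,0,-35,0,0,0,5,0,-35,0,0,0,5,0,-15,0,0,0]'; python3 - <<'E'
from lines import *
s=shot('wrist','w23');fit(s,(.0497,-.1421,0),occ_row=330,name='f23')
i=s['color'][180:330,150:550];cv2.imwrite('pics/c23.png',cv2.cvtColor(cv2.resize(i,None,fx=2,fy=2,interpolation=2),4))
E
```

```text
clock: 36.53
tool_pos: [0.6221, -0.1663, 0.0386]
eef_rot: [-0.031, 1.0, 0.001, 0.0]
contact_force: [-0.3, 0.2, -0.9]
opening: 0.267
press now 48.8 -142.4
at [ 622.1 -166.3   38.6] tilt/rot [0.2 0.  0.1] F [-0.3  0.2 -0.9] op 23.5 t 36.53 n 1
[-0.3,0.3,-0.4,0.2,0,0.1]
clock: 36.78
tool_pos: [0.622, -0.166, 0.0383]
eef_rot: [-0.032, 1.0, 0.002, -0.0]
contact_force: [-0.0, 0.4, -0.4]
opening: 0.449
clock: 37.2
tool_pos: [0.6098, -0.1659, 0.1603]
eef_rot: [-0.033, 0.999, 0.003, -0.004]
contact_force: [0.2, -0.3, 0.6]
opening: 0.454
sole press mm 49.6 -142.1 deg 0.5 cost 5.8
```

View pics/c23.png

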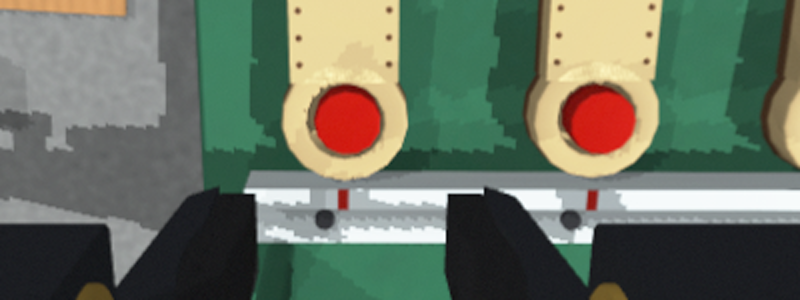

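```bash
python3 -m creep '[3,10,-30,0,0,0,3,10,-35,0,0,0,0,10,-35,0,0,0,0,10,-10,0,0,0]' 50 15; python3 - <<'E'
from lines import *
s=shot('wrist','w24')
for y in(-.142,-.0475,.0475):
    try: fit(s,(.0495,y,0),occ_row=290)
    except Exception as e: print(e)
E
python3 plan.py 660 -30 270 93.5
```

```text
clock: 37.58
tool_pos: [0.5985, -0.13, 0.274]
eef_rot: [-0.03, 1.0, 0.001, -0.007]
contact_force: [1.3, 1.4, 1.4]
opening: 0.569
sole press mm 49.7 -141.0 deg 0.5 cost 0.8
sole press mm 48.2 -47.8 deg 0.3 cost 1.7
sole press mm 48.7 45.6 deg 0.5 cost 36.2
at [ 598.4 -127.2  274.3] tilt/rot [-0.4 -0.8 90.1] F [-0.2  2.1 -0.1] op 50.3 t 37.63 n 13
[-5.2,7.2,0.3,0,-0.1,6.9, -4.3,7.7,0.3,0,-0.1,6.9, -3.3,8.2,0.3,0,-0.1,6.9, -2.3,8.5,0.3,0,-0.1,6.9, -1.3,8.8,0.3,0,-0.1,6.9]
[-0.2,8.8,0.3,0,-0.1,6.9, 0.9,8.8,0.3,0,-0.1,6.9, 1.9,8.6,0.3,0,-0.1,6.9, 2.9,8.3,0.3,0,-0.1,6.9, 3.9,7.9,0.3,0,-0.1,6.9]
[4.9,7.4,0.3,0,-0.1,6.9, 5.7,6.8,0.3,0,-0.1,6.9, 6.5,6,0.3,0,-0.1,6.9]
```

View pics/w24.png

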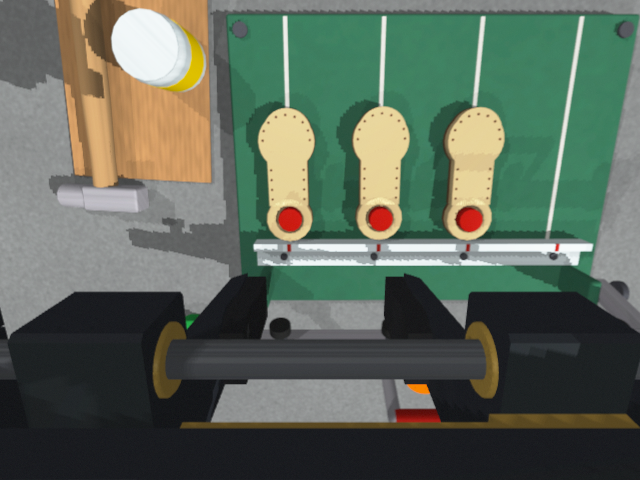

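The picture shows three soles in a row on lines 1–3, each with a plug in its heel (290,219), (380,218), (469,219); the tin and hammer are untouched. Next I turn the tool and grip the handle.

```bash
python3 -m creep '[-5,7,0,0,0,7, -4,8,0,0,0,7, -3,8,0,0,0,7, -2,8.5,0,0,0,7, -1,9,0,0,0,7]' 50 15; python3 -m creep '[0,9,0,0,0,7, 1,9,0,0,0,7, 2,8.5,0,0,0,7, 3,8,0,0,0,7, 4,8,0,0,0,7]'; python3 plan.py 660 -30 275 93.5
```

```text
clock: 38.05
tool_pos: [0.6183, -0.0924, 0.269]
eef_rot: [0.279, 0.96, -0.003, -0.009]
contact_force: [0.3, -0.0, 0.4]
opening: 0.565
clock: 38.47
tool_pos: [0.6391, -0.0573, 0.2588]
eef_rot: [0.56, 0.828, -0.012, -0.012]
contact_force: [-0.4, -0.1, -0.5]
opening: 0.568
at [639.1 -57.3 258.8] tilt/rot [-1.9 -0.1 18.3] F [-0.4 -0.1 -0.5] op 50.1 t 38.47 n 3
[5.9,9.7,-5.7,-0.6,0,6.1, 6.9,9,-5.6,-0.6,0,6.1, 7.8,8.3,-5.5,-0.6,0,6.1]
```

```bash
python3 -m creep '[6,10,-8,-0.6,0,6, 7,9,-8,-0.6,0,5, 8,8,-8,-0.6,0,4,0,0,0,0,0,0]'; python3 - <<'E'
from h import *
s=shot('wrist','w25');P=[.5647,-.0272,.0615]
for th in(1.7,1.75,1.8,1.85,1.9):
    z=.062+.14*np.sin(th);w=[np.r_[T2(P,[.12-.14*np.cos(th),y])[0],z] for y in(.055,-.055)]
    print(th,np.round(w[0]/2+w[1]/2,4),[proj(s,q).round(1) for q in w])
E
python3 plan.py 715 -20 270 93.5
```

```text
clock: 38.8
tool_pos: [0.6578, -0.0287, 0.2743]
eef_rot: [0.67, 0.743, -0.005, -0.005]
contact_force: [0.4, 0.0, 1.0]
opening: 0.561
1.7 [ 0.7025 -0.0187  0.2008] [array([409.1, 144.9]), array([391.7, 319.1])]
1.75 [ 0.7094 -0.0183  0.1998] [array([420.8, 145.4]), array([402.1, 318.7])]
1.8 [ 0.7162 -0.0179  0.1983] [array([432.1, 145.8]), array([412.2, 318.1])]
1.85 [ 0.723  -0.0175  0.1966] [array([443. , 146.1]), array([421.9, 317.3])]
1.9 [ 0.7296 -0.017   0.1945] [array([453.4, 146.5]), array([431.2, 316.2])]
at [656.7 -30.5 273.1] tilt/rot [-1.   0.1  2.5] F [ 0.1 -1.3 -1.2] op 50.2 t 38.85 n 2
[2.1,29.6,1,-0.5,0,1.3, 2.8,29.5,1.3,-0.5,0,1.3]
```

View pics/w25.png

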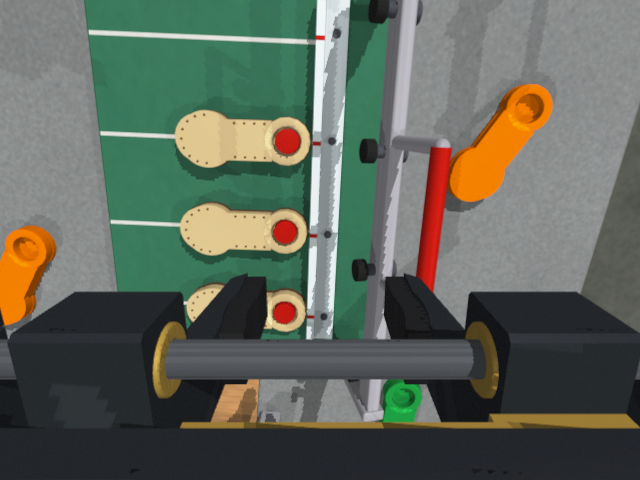

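```bash
python3 -m creep '[2,26,2,-0.5,0,1.2, 3,26,3,-0.5,0,1.2, 3,10,3,0,0,0,0,0,0,0,0,0]'; python3 plan.py 721 -20 240 93.5
```

```text
clock: 39.18
tool_pos: [0.7141, -0.0231, 0.2569]
eef_rot: [0.683, 0.731, -0.008, -0.002]
contact_force: [-1.3, 1.4, -1.4]
opening: 0.563
at [714.1 -23.1 256.9] tilt/rot [-0.8  0.5  0.4] F [-1.3  1.4 -1.4] op 49.6 t 39.18 n 1
[2.8,7.3,16.8,-0.8,0.5,0.4]
```

```bash
python3 -m creep '[2,6,10,-0.8,0.3,0.4, 0,2,18,0,0,0, 0,0,10,0,0,0,0,0,0,0,0,0]'; python3 plan.py 721 -20 183 93.5
```

```text
clock: 39.52
tool_pos: [0.718, -0.0263, 0.2127]
eef_rot: [0.684, 0.729, -0.006, -0.0]
contact_force: [-0.2, -0.1, -0.4]
opening: 0.566
at [718.  -26.3 212.7] tilt/rot [-0.5  0.4  0.2] F [-0.2 -0.1 -0.4] op 49.9 t 39.52 n 1
[6.3,3.7,29.6,-0.5,0.4,0.2]
```

```bash
python3 -m creep '[6,4,12,-0.5,0.3,0, 2,1,14,0,0,0, 0,0,5,0,0,0,0,0,0,0,0,0]'; python3 plan.py 721 -20 183 93.5
```

```text
clock: 39.85
tool_pos: [0.7198, -0.0218, 0.1798]
eef_rot: [0.684, 0.729, -0.003, 0.0]
contact_force: [-0.5, 0.4, -0.2]
opening: 0.569
at [719.8 -21.8 179.8] tilt/rot [-0.2  0.3  0.1] F [-0.5  0.4 -0.2] op 50.1 t 39.85 n 1
[1.7,1.3,-3.3,-0.2,0.3,0.1]
```

```bash
python3 -m creep '[1.5,1,-3,0,0,0,0,0,0,0,0,0,0,0,0,0,0,0,0,0,0,0,0,0,0,0,0,0,0,0]' 0 15; python3 -m creep '[0,0,0,0,0,0,0,0,0,0,0,0]';cat > arcd.py <<'E'
import sys
from h import *
# downwards arc; rod centre = TCP - off*toolz(behind tip); hinge from press pose
P=[.5647,-.0272,.0615]; off=float(sys.argv[1]); tgt=float(sys.argv[2]); step=float(sys.argv[3]) if len(sys.argv)>3 else .13
s=get_state();Rt=R.from_quat(s['eef_rot']);p=np.array(s['tool_pos'])-Rt.apply([0,0,off/1000])
u=np.array([np.cos(P[2]),np.sin(P[2]),0]);H=np.r_[T2(P,[.12,0])[0],.062]
X=(p-H)@u;Z=p[2]-H[2];th=np.arctan2(Z,-X);r=np.hypot(X,Z)
print('theta',th.round(3),'r',r.round(4),'op',(s['opening']*88.1).round(1),'F',np.round(s['contact_force'],1),'t',s['clock'],'pressy',((p-H)@np.array([-u[1],u[0],0])).round(3))
X0,Z0=X,Z
for k in range(1,6):
    t=max(tgt,th-step*k);X1,Z1=-.14*np.cos(t),.14*np.sin(t)
    print(Rt.inv().apply((u*(X1-X0)+np.array([0,0,Z1-Z0]))*1000).round(1));X0,Z0=X1,Z1
E
python3 arcd.py 14 0
```

```text
clock: 40.27
tool_pos: [0.7216, -0.0209, 0.1856]
eef_rot: [0.684, 0.729, -0.002, 0.002]
contact_force: [0.6, -0.2, -0.7]
opening: 0.216
clock: 40.43
tool_pos: [0.7215, -0.0209, 0.186]
eef_rot: [0.684, 0.729, -0.002, 0.002]
contact_force: [-0.3, 0.5, -3.2]
opening: 0.128Traceback (most recent call last):
  File "arcd.py", line 8, in <module>
    print('theta',th.round(3),'r',r.round(4),'op',(s['opening']*88.1).round(1),'F',np.round(s['contact_force'],1),'t',s['clock'],'pressy',((p-H)@np.array([-u[1],u[0],0])).round(3))
                                                  ^^^^^^^^^^^^^^^^^^^^^^^^^
AttributeError: 'float' object has no attribute 'round'
```

```bash
sed -i "s/(s\['opening'\]\*88.1).round(1)/round(s['opening']*88.1,1)/" arcd.py; python3 arcd.py 14 0; python3 arcd.py 11 0 | head -1
```

```text
theta 1.832 r 0.1429 op 11.3 F [-0.3  0.5 -3.2] t 40.4333 pressy -0.003
[  0.  -18.6  -0.7]
[  0.  -18.1  -1.2]
[  0.  -18.1   1.2]
[  0.1 -17.8   3.5]
[  0.1 -17.2   5.8]
theta 1.837 r 0.14 op 11.3 F [-0.3  0.5 -3.2] t 40.4333 pressy -0.003
```

Rod gripped (off ≈ 11 mm). Swinging down in short arcs.

```bash
python3 -m creep '[0,-18.5,-3,0,0,0, 0,-18,-1,0,0,0, 0,-18,1,0,0,0]'; python3 arcd.py 11 0
```

```text
clock: 40.68
tool_pos: [0.6784, -0.0235, 0.1925]
eef_rot: [0.685, 0.728, 0.009, 0.01]
contact_force: [4.2, -0.2, 0.7]
opening: 0.128
theta 1.524 r 0.1416 op 11.3 F [ 4.2 -0.2  0.7] t 40.6833 pressy -0.003
[  0.  -18.1   3.2]
[  0.  -17.8   3.9]
[  0.  -17.1   6.2]
[  0.  -16.2   8.3]
[  0.  -15.   10.3]
```

```bash
python3 -m creep '[0,-18,3.5,0,0,0, 0,-18,4,0,0,0, 0,-17,6,0,0,0]'; python3 arcd.py 11 0
```

```text
clock: 40.93
tool_pos: [0.6361, -0.0258, 0.1842]
eef_rot: [0.685, 0.728, 0.02, 0.02]
contact_force: [3.6, -0.8, 3.2]
opening: 0.129
theta 1.216 r 0.142 op 11.4 F [ 3.6 -0.8  3.2] t 40.9333 pressy -0.003
[ -0.  -16.4   8.4]
[ -0.  -16.    8.6]
[ -0.  -14.8  10.6]
[  0.  -13.3  12.4]
[  0.  -11.6  14. ]
```

```bash
python3 -m creep '[0,-16,8.5,0,0,0, 0,-16,9,0,0,0, 0,-15,10.5,0,0,0]'; python3 arcd.py 11 0
```

```text
clock: 41.18
tool_pos: [0.5977, -0.0279, 0.1609]
eef_rot: [0.685, 0.727, 0.029, 0.028]
contact_force: [2.8, -0.8, 2.4]
opening: 0.127
theta 0.895 r 0.1408 op 11.2 F [ 2.8 -0.8  2.4] t 41.1833 pressy -0.003
[ -0.  -13.9  11.8]
[ -0.  -12.8  12.9]
[ -0.  -11.   14.5]
[ 0.  -9.  15.8]
[ 0.  -6.9 16.8]
```

```bash
python3 -m creep '[0,-14,12,1,0,0, 0,-13,13,1,0,0, 0,-11,14.5,1,0,0]'; python3 arcd.py 11 0;python3 plan.py 560 -30 100 93.5|head -1
```

```text
clock: 41.43
tool_pos: [0.5656, -0.0298, 0.1233]
eef_rot: [0.686, 0.728, 0.015, 0.015]
contact_force: [1.1, -0.9, 3.7]
opening: 0.126
theta 0.543 r 0.1398 op 11.1 F [ 1.1 -0.9  3.7] t 41.4333 pressy -0.003
[ 0.  -9.2 15.7]
[ 0.  -6.9 16.8]
[ 0.  -4.7 17.6]
[ 0.  -2.4 18. ]
[ 0.  -0.2  3.3]
at [565.6 -29.8 123.3] tilt/rot [ 2.4  0.1 -0.1] F [ 1.1 -0.9  3.7] op 11.1 t 41.43 n 1
```

```bash
python3 -m creep '[0,-9,16,0.8,0,0, 0,-7,16.5,0.8,0,0]'; python3 arcd.py 11 0 .08
```

```text
clock: 41.6
tool_pos: [0.5514, -0.0306, 0.0916]
eef_rot: [0.686, 0.728, 0.006, 0.007]
contact_force: [1.8, -0.7, 2.9]
opening: 0.129
theta 0.295 r 0.1397 op 11.3 F [ 1.8 -0.7  2.9] t 41.6 pressy -0.003
[ 0.  -3.3 10.7]
[ 0.  -2.1 11. ]
[ 0.  -1.2 11.1]
[ 0.  -0.3  7.6]
[0. 0. 0.]
```

```bash
python3 -m creep '[0,-3.3,10,0.4,0,0, 0,-2,10,0,0,0,0,-1,8,0,0,0]'; python3 arcd.py 11 0 .08
```

```text
clock: 41.85
tool_pos: [0.5453, -0.0309, 0.0624]
eef_rot: [0.686, 0.728, 0.003, 0.004]
contact_force: [-0.8, 0.1, 3.2]
opening: 0.127
theta 0.081 r 0.1401 op 11.2 F [-0.8  0.1  3.2] t 41.85 pressy -0.003
[ 0.  -0.4 11.2]
[ 0.  -0.   0.2]
[0. 0. 0.]
[0. 0. 0.]
[0. 0. 0.]
```

```bash
python3 -m creep '[0,-0.4,6,0,0,0, 0,0,4,0,0,0]'; python3 arcd.py 11 0 |head -1;  python3 -m creep '[0,0,3,0,0,0, 0,0,2,0,0,0]'; python3 arcd.py 11 0 |head -1
```

```text
clock: 42.02
tool_pos: [0.5446, -0.031, 0.0514]
eef_rot: [0.686, 0.728, 0.002, 0.004]
contact_force: [-1.9, -0.7, 3.1]
opening: 0.127
theta 0.003 r 0.1404 op 11.2 F [-1.9 -0.7  3.1] t 42.0167 pressy -0.003
clock: 42.18
tool_pos: [0.5446, -0.031, 0.0462]
eef_rot: [0.686, 0.728, 0.002, 0.004]
contact_force: [-5.5, 0.4, 25.9]
opening: 0.127
theta -0.034 r 0.1405 op 11.2 F [-5.5  0.4 25.9] t 42.1833 pressy -0.003
```

```bash
python3 -m creep '[0,0,0,0,0,0]' - 5; python3 -m creep '[0,0,0,0,0,0,0,0,0,0,0,0,0,0,0,0,0,0,0,0,0,0,0,0,0,0,0,0,0,0]' 46; python3 plan.py 544 -30 46 93.5|head -1; python3 -m creep '[0,0,-8,0,0,0,0,0,-20,0,0,0,0,0,-30,0,0,0,0,0,-35,0,0,0,0,0,-35,0,0,0]'; python3 - <<'E'
from h import *
shot('wrist','w26');shot('scene','s26')
E
```

```text
clock: 42.27
tool_pos: [0.5445, -0.0311, 0.0461]
eef_rot: [0.686, 0.728, 0.002, 0.004]
contact_force: [-0.6, 0.3, -0.9]
opening: 0.128
clock: 42.68
tool_pos: [0.5469, -0.0307, 0.0464]
eef_rot: [0.686, 0.728, 0.004, 0.005]
contact_force: [-0.8, -0.3, -0.1]
opening: 0.485
at [546.9 -30.7  46.4] tilt/rot [ 0.7  0.1 -0.1] F [-0.8 -0.3 -0.1] op 42.7 t 42.68 n 1
clock: 43.1
tool_pos: [0.5407, -0.0304, 0.1739]
eef_rot: [0.685, 0.728, -0.002, -0.0]
contact_force: [0.4, -0.7, 0.8]
opening: 0.523
```

View pics/w26.png

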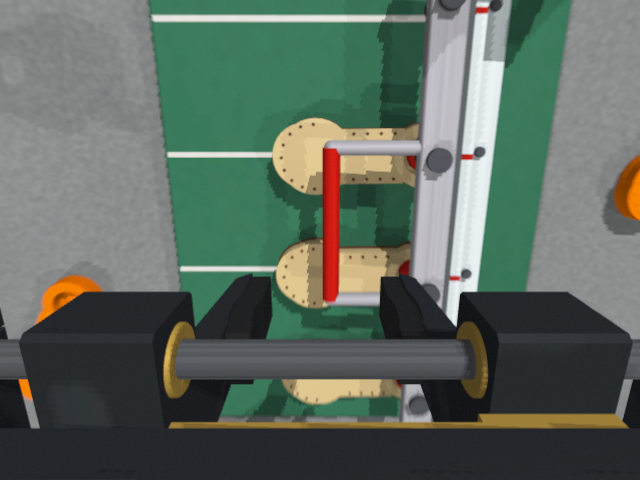

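View pics/s26.png

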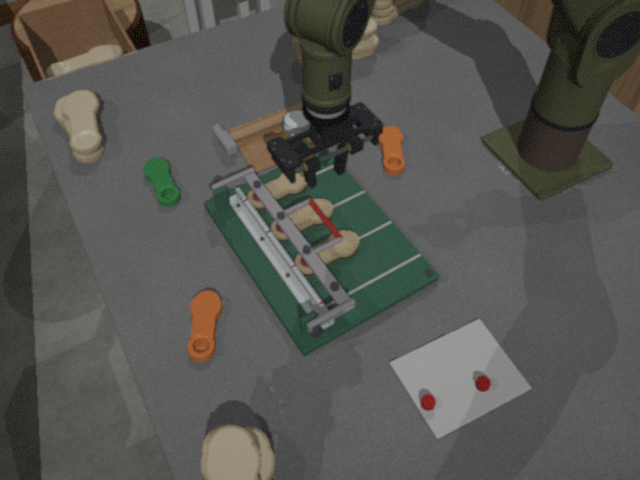

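```bash
python3 -m creep '[0,-20,-30,0,0,0,0,-25,-30,0,0,0,10,-30,-30,0,0,0,10,-30,-10,0,0,0,0,-10,0,0,0,0]'; python3 -m creep '[0,0,0,0,0,0]'; python3 - <<'E'
from fit import *
s=shot('wrist','w27')
for y in(-.142,-.0475,.0475): fit(s,(.0495,y,0),occ_row=285)
for c in('scene','wrist'):
    s=shot(c,c+'28')
    for th in(-.03,0,.03,.06):
        z=.062+.14*np.sin(th);print(c,th,[proj(s,np.r_[T2(P,[.12-.14*np.cos(th),y])[0],z]).round(1) for y in(.055,-.055)])
    im=s['color'].astype(int);m=((im[...,0]>90)&(im[...,1]<75)&(im[...,2]<75)&(im[...,0]-im[...,1]>60)).astype(np.uint8)
    n,l,q,cc=cv2.connectedComponentsWithStats(m)
    for k in range(1,n):
        if q[k,4]>40: print(q[k],cc[k].round(1))
    
i=s['color'];j=shot('top','t27')['color'];cv2.imwrite('pics/c27.png',cv2.cvtColor(cv2.resize(j[190:330,250:440],None,fx=4.2,fy=4.2,interpolation=2),4))
s2=cv2.imread('pics/scene28.png');cv2.imwrite('pics/c28.png',cv2.resize(s2[140:340,190:450],None,fx=3,fy=3,interpolation=2))
E
```

```text
clock: 43.62
tool_pos: [0.4264, -0.0172, 0.2766]
eef_rot: [0.686, 0.727, 0.002, 0.003]
contact_force: [-0.4, -0.4, 0.0]
opening: 0.522
clock: 43.7
tool_pos: [0.4243, -0.0177, 0.2772]
eef_rot: [0.686, 0.727, 0.002, 0.003]
contact_force: [-0.4, 0.2, -0.9]
opening: 0.523
sole press mm 49.5 -142.0 deg 0.0 cost 0.0
sole press mm 43.2 -40.3 deg 2.6 cost 453.2
sole press mm 46.1 48.2 deg -0.0 cost 391.3
scene -0.03 [array([339.3, 241.2]), array([308.7, 203.2])]
scene 0 [array([339.3, 239.8]), array([308.7, 201.8])]
scene 0.03 [array([339.4, 238.5]), array([308.6, 200.4])]
scene 0.06 [array([339.3, 237.2]), array([308.5, 199.1])]
[310 199  31  38 203] [324.6 218.9]
[477 376  13  15 152] [482.9 382.9]
[422 395  13  15 156] [427.9 401.7]
wrist -0.03 [array([443.8, 162.4]), array([435.2, 269.4])]
wrist 0 [array([445.2, 162.8]), array([436.3, 270.9])]
wrist 0.03 [array([446.6, 163.2]), array([437.6, 272.4])]
wrist 0.06 [array([448.3, 163.7]), array([439. , 273.9])]
[ 432  163   20  110 1308] [441.6 216.8]
[491 169  12  10  67] [496.6 173.1]
[481 245  13  20 123] [486.4 253.8]
```

View pics/w27.png

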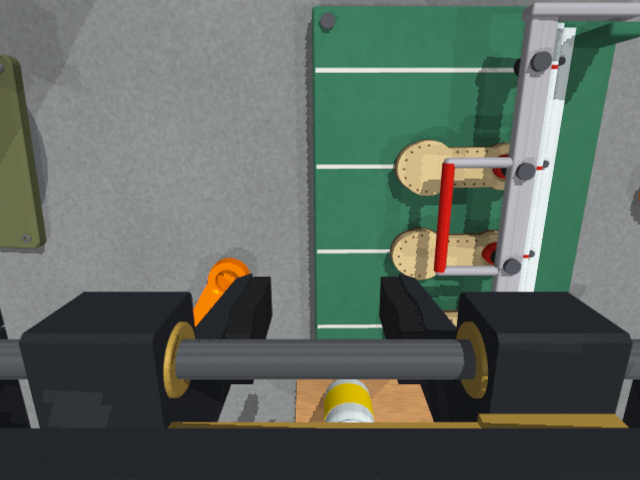

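View pics/c28.png

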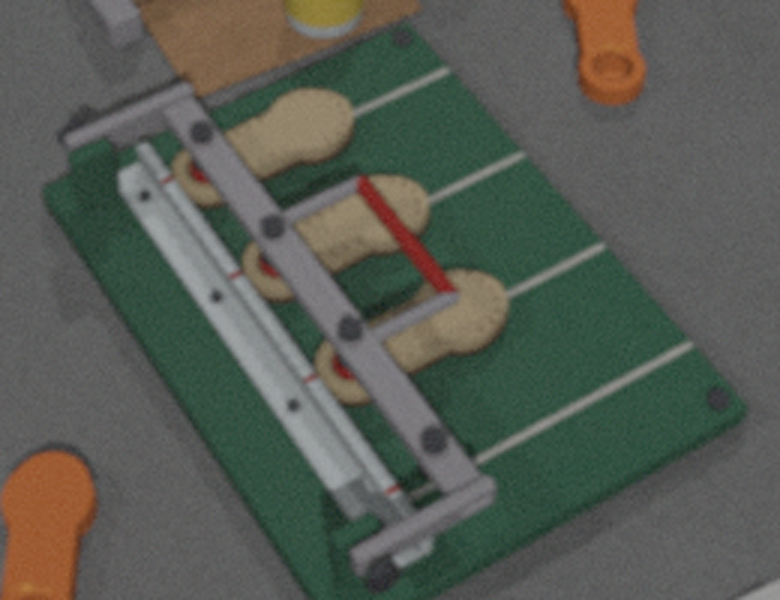

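View pics/c27.png

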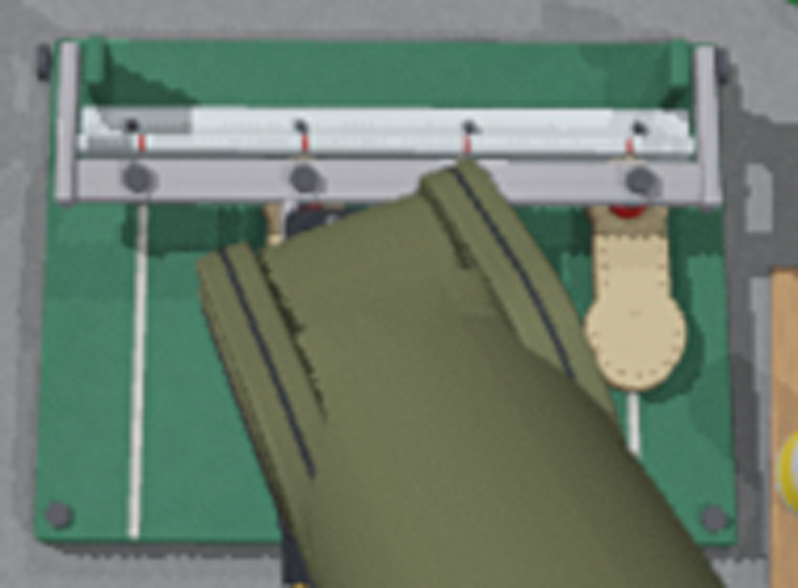

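```bash
python3 - <<'E'
from fit import *
s=shot('scene')
for y,o in((-.1425,(246,200)),(-.0475,(268.7,231.3)),(.0475,(294,266)),(.1425,(321,303.3))):
    print([proj(s,np.r_[T2(P,[.077,y])[0],z]).round(1) for z in(.04,.03)],o)
for xy,o in (((-.15,-.0475),(524/3+190,155/3+140)),((-.15,.0475),(603/3+190,245/3+140)),((-.15,.1425),(692/3+190,344/3+140)),((-.15,-.1425),(448/3+190,70/3+140))):
    print(proj(s,np.r_[T2(P,xy)[0],.02]).round(1),np.round(o,1))
q=(.0495,-.142,0)
for y in(-.142,-.047,.0475): fit(s,(.0495,y,0))
E
```

```text
[array([245.2, 200.4]), array([245.7, 203.5])] (246, 200)
[array([268.2, 232.1]), array([268.6, 235.2])] (268.7, 231.3)
[array([293.2, 266.4]), array([293.4, 269.4])] (294, 266)
[array([320.4, 303.8]), array([320.4, 306.6])] (321, 303.3)
[364.2 191.6] [364.7 191.7]
[391.1 222. ] [391.  221.7]
[420.3 254.8] [420.7 254.7]
[339.2 163.5] [339.3 163.3]
sole press mm 48.4 -139.3 deg 1.1 cost 86.3
sole press mm 48.3 -44.2 deg 2.1 cost 97.5
sole press mm 48.9 53.4 deg 0.8 cost 173.6
```

```bash
python3 -m creep '[-4,28,18,0,0,0,-4,28,30,0,0,0,-2,28,30,0,0,0,0,25,30,0,0,0,0,8,25,0,0,0]' 0 15; python3 -m creep '[0,0,0,0,0,0]'; python3 plan.py 544.7 -28.4 85 93.5
```

```text
clock: 44.37
tool_pos: [0.5563, -0.0222, 0.1403]
eef_rot: [0.688, 0.726, 0.005, 0.007]
contact_force: [0.9, 0.6, 1.0]
opening: 0.169
clock: 44.45
tool_pos: [0.5561, -0.0225, 0.1347]
eef_rot: [0.688, 0.726, 0.003, 0.004]
contact_force: [-0.6, 0.1, -0.7]
opening: 0.092
at [556.1 -22.5 134.7] tilt/rot [ 0.6  0.1 -0.5] F [-0.6  0.1 -0.7] op 8.1 t 44.45 n 2
[-2.6,-6.1,24.8,0.3,0.1,-0.2, -2.6,-6,24.8,0.3,0.1,-0.2]
```

```bash
python3 -m creep '[-3,-6,18,0,0,0,-2,-4,18,0,0,0,0,0,8,0,0,0,0,0,0,0,0,0]'; python3 plan.py 544.7 -28.4 80 93.5
```

```text
clock: 44.78
tool_pos: [0.5481, -0.0277, 0.0874]
eef_rot: [0.688, 0.725, 0.003, 0.003]
contact_force: [-0.6, 0.4, 0.1]
opening: 0.004
at [548.1 -27.7  87.4] tilt/rot [ 0.5  0.1 -0.5] F [-0.6  0.4  0.1] op 0.4 t 44.78 n 1
[-0.5,-3.5,7.4,0.5,0.1,-0.5]
```

```bash
python3 -m creep '[0,-3.5,8,0,0,0,0,0,4,0,0,0]'; python3 -m creep '[0,0,4,0,0,0]';python3 -m creep '[0,0,4,0,0,0]'; python3 -m creep '[0,0,3,0,0,0]'
```

```text
clock: 44.95
tool_pos: [0.5458, -0.0278, 0.077]
eef_rot: [0.688, 0.725, 0.003, 0.004]
contact_force: [0.2, 0.2, 0.3]
opening: 0.003
clock: 45.03
tool_pos: [0.5468, -0.0277, 0.0739]
eef_rot: [0.689, 0.725, 0.004, 0.005]
contact_force: [-0.3, 0.2, -0.3]
opening: 0.008
clock: 45.12
tool_pos: [0.5476, -0.0275, 0.0707]
eef_rot: [0.689, 0.725, 0.005, 0.005]
contact_force: [-0.1, -0.6, 0.7]
opening: 0.006
clock: 45.2
tool_pos: [0.5483, -0.0275, 0.0682]
eef_rot: [0.689, 0.725, 0.005, 0.006]
contact_force: [-4.6, 0.1, 22.5]
opening: 0.0
```

```bash
python3 -m creep '[0,0,-8,0,0,0,0,0,-20,0,0,0,0,-5,-30,0,0,0,0,-20,-35,0,0,0,0,-30,-35,0,0,0]'; python3 -m creep '[25,-20,-20,0,0,0,30,-10,0,0,0,0,35,0,0,0,0,0,38,0,0,0,0,0,38,0,0,0,0,0]';python3 -m creep '[38,0,0,0,0,0,30,0,0,0,0,0,0,0,0,0,0,0]'; python3 - <<'E'
from fit import *
j=shot('top','t30');cv2.imwrite('pics/c30.png',cv2.cvtColor(cv2.resize(j['color'][190:330,140:500],None,fx=2.2,fy=2.2,interpolation=2),4))
i=rect(j,.036,P,-.16,.085,-.2,.2);
for k in(-1.5,-.5,.5):
    c=int((.2-.095*k)*2000)
    for q in M: cv2.circle(i,(int((.2-(.095*k+q[1]))*2000),int((.085-(.05+q[0]))*2000)),1,(255,0,255),-1)
cv2.imwrite('pics/r30.png',cv2.cvtColor(i,4))
shot('scene','s30')
E
```

```text
clock: 45.62
tool_pos: [0.4959, -0.0289, 0.1938]
eef_rot: [0.688, 0.725, 0.005, 0.004]
contact_force: [0.3, -0.4, 0.7]
opening: 0.003
clock: 46.03
tool_pos: [0.4554, 0.1284, 0.224]
eef_rot: [0.696, 0.718, 0.006, 0.012]
contact_force: [1.1, 0.1, 0.4]
opening: 0.004
clock: 46.28
tool_pos: [0.4521, 0.2097, 0.2274]
eef_rot: [0.692, 0.722, 0.012, 0.011]
contact_force: [0.1, 1.4, 0.1]
opening: 0.005
```

View pics/c30.png

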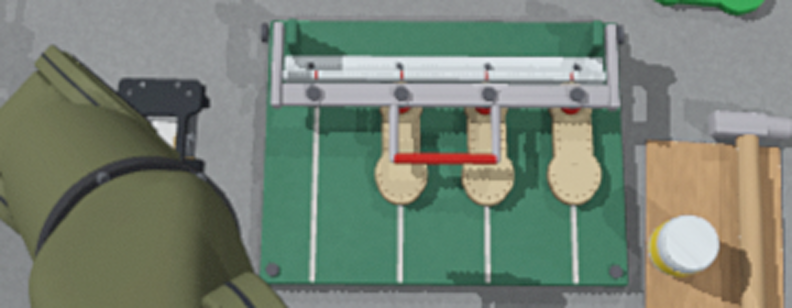

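View pics/r30.png

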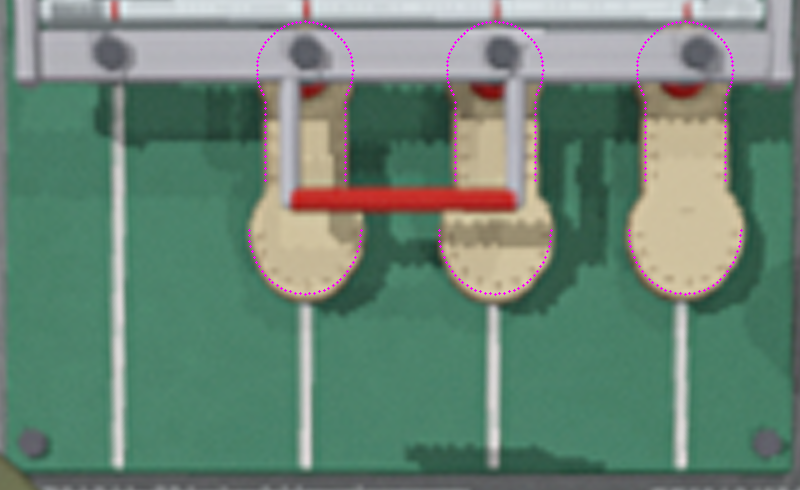

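View pics/s30.png

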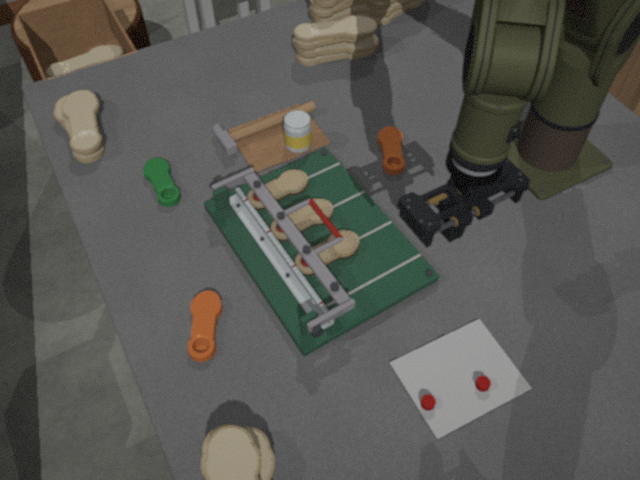

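```bash
python3 -c "
from plant import *
print(finish_job())"
```

```text
the job is handed in; nothing more can be done
None
```

The heel press is loaded and handed in at about 46 s. I raised the bar, set the three soles on lines 1 to 3, and dropped a plug into each heel. Then I swung the bar down, released it and pulled the arm clear.

- **Soles:** Before the bar came down, the wrist camera put the heels within about 2 mm of their marks and turned less than 1°. In the last top view the toes lie on their lines; it shows them 2–3 mm nearer the robot, which I took as the visible side wall. Refits after lowering were not usable because the bar and handle hide the heels.
- **Bar:** Pressing the handle from above met a hard stop at a tip height of 68 mm. That is the rod's top with the bar at angle 0, so the plugs should be fully home. The scene picture alone read 0 to 0.03 rad.
- **Surroundings:** Both spare plugs are on the mat; one was knocked about 5 cm during the run and I left it there. The hammer, the glue tin and the green and orange look-alikes appear undisturbed.

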